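Sanitise the scrub brushes under the UV lamp

TASK

Slide the amber cover of the UV sanitiser fully open, put every scrub brush from the bench into its bay, and slide the cover fully shut again. Only then lift the red guard on the control box well up, flip the toggle under it fully over to on (to the back), and let the guard drop fully down over it. Leave the flask and the soap jar where they are.

Things in the scene. Friction and masses are not known exactly. Their poses are not given: they have to be found in the camera images.
- bay (a point): Centre of the inner floor of the sanitiser's open bay (8 mm above the bench). The sanitiser is a white fixed box, 436 mm long (x) x 266 mm wide (y) x 72 mm high: its front 216 mm is the bay, open at the top, inside 200 mm (x) x 250 mm (y), 64 mm deep, walls 8 mm thick; behind it is a closed lamp housing of the same height. x points from the front (robot side) to the lamp housing, y to the left, z up. The sanitiser's place and yaw vary.
- cover (a joint): Slide of the amber transparent cover (216 x 266 x 6 mm, on top of the sanitiser, top face 70 mm above the bay floor). Value in m: 0 = fully shut over the bay, 0.21 = fully open (slid along the bay's +x over the lamp housing). About 2.5 N of friction; stays where left; starts between shut and half open.
- cover_handle (a point): Middle of the cover's black handle, a straight upright rib 90 mm long (along the bay's y), 12 mm thick (along the slide), standing 34 mm above the cover's top face; this point is 20 mm above the cover's top face, 14 mm below the rib's top, and moves with the cover. With the cover shut it stands 85 mm in front of the bay's centre.
- guard_hinge (a point): Middle of the hinge of the red switch guard on the control box, 10 mm above the box's top. The control box is a grey fixed box 140 (x) x 120 (y) x 70 mm high with a yellow top; its centre is 36 mm in front of (-x of) this point. Axes of the box: x from the front (robot side, where the guard opens) to the back, y left (the hinge axis), z up. The box's place and yaw vary.
- guard (a joint): Angle of the red guard, rad: 0 = down, covering the toggle; grows as its front is lifted up and over to the back, stop at 1.75. Sprung shut with a soft-close damper: when let go it comes down by itself within about 4 s; 1 to 3 N at the tab lifts it slowly. It does not stay up by itself. Guard: a hood 65 mm long from the hinge forward, 56 mm wide, its top 40 mm above the hinge, with a front flap whose lower edge is 12 mm above the hinge (22 mm above the box's top).
- guard_tab (a point): Middle of the guard's lift tab, a flat red tongue at the front of the guard, 30 mm wide (y), 6 mm thick, sticking 20 mm forward of the front flap; this point is 75 mm in front of the hinge and 34 mm above it when the guard is down (44 mm above the box's top, so there is free space under the tab); moves with the guard.
- toggle (a joint): Angle of the toggle, rad: 0 = off, leaning 0.42 rad to the front (-x of the control box); 0.84 = on, leaning 0.42 rad to the back. Stays where left; about 1 N at the tip moves it.
- toggle_tip (a point): Tip of the aluminium toggle bat, 10 mm thick, 36 mm long from its pivot. The pivot is 36 mm in front of the guard hinge and 8 mm below it (2 mm above the box's top). Under the guard when that is down.
- brush1_mid (a point): Centre of the red scrub brush, a straight-sided block 100 mm long (x), 44 mm wide (y), 50 mm high (z), white bristles on its underside, about 110 to 220 g; this point is 25 mm above its underside. May be absent (None).
- brush2_mid (a point): Centre of the blue scrub brush, a straight-sided block 100 mm long (x), 44 mm wide (y), 50 mm high (z), white bristles on its underside, about 110 to 220 g; this point is 25 mm above its underside. May be absent (None).
- brush3_mid (a point): Centre of the green scrub brush, a straight-sided block 100 mm long (x), 44 mm wide (y), 50 mm high (z), white bristles on its underside, about 110 to 220 g; this point is 25 mm above its underside. May be absent (None).
- brush4_mid (a point): Centre of the yellow scrub brush, a straight-sided block 100 mm long (x), 44 mm wide (y), 50 mm high (z), white bristles on its underside, about 110 to 220 g; this point is 25 mm above its underside. May be absent (None).
- flask: Yellow drinking flask, diameter 72 mm, 190 mm high, a bystander; origin at the centre of its underside.
- soap: White soap jar, diameter 64 mm, 120 mm high, a bystander; origin at the centre of its underside.
Mind the look-alikes: they are no part of the job. What is shaped like the part that bears brush4_mid but pink is not meant.

How it is judged:
By the outcome, as a careful person would: the job done as asked, in the order asked, and still so for the second after the job is handed in, with the robot touching nothing.
Of brush1, brush2, brush3, brush4 only 2 to 4 are there at a start; the rules pass over those that are not, and their reading is None.
At some moment in a run one of brush1, brush2, brush3, brush4 may be knocked a few centimetres aside while the robot is not near it.
Once in a run the grip may slacken for a moment while it holds something.
It also fails if it takes over 210 s, if anything falls off the work surface, if the arm or the gripper's body presses on something with over 40 N, if the wrist force passes 120 N, or if a joint passes its speed limit or range.

ROBOT

A 7-joint arm with a two-finger parallel gripper is mounted at the origin on the work surface. World frame = base frame: x ahead of the robot, y to its left, z up, the work surface at z = 0. Lengths are in m, angles in rad, forces in N, time in s.
With the tool pointing down it reaches from about 0.425 to 0.875 m from the base axis. Payload 4.7 kg.
Tool frame: the origin (TCP) lies between the finger pads; the fingertips stand 17 mm ahead of it and the grasp point (between the pads) lies 2 mm behind it; z points along the fingers, x is the direction in which the jaws open and shut, and the axes are right-handed (so a half turn about z gives the same grasp; the last joint's range is limited). The gripper opens to 87 mm and grips with 3 to 60 N. Pads are 19 mm wide; open, the fingers measure 117 mm over their backs; the gripper's body (75 mm by 190 mm) begins 51 mm behind the grasp point.
Start: joints at [1.304, 0.321, -0.07, 1.45, 0.023, 1.371, -0.057], TCP at [0.18, -0.625, 0.24] pointing down, gripper open.
Joint ranges: [-2.86, 2.86], [-0.3, 2.09], [-1.38, 1.24], [0.06, 2.45], [-1.56, 4.7], [0.09, 2.05], [-2.69, 2.69]. Speed limits (rad/s): [2.57, 2.57, 3.14, 3.14, 3.14, 3.14, 3.14].

INTERFACE

Orientations are given as a unit quaternion [x, y, z, w].
In Python, from workcell import r, optics gives the robot as it stands.
- The arm moves only by the tool jog_arm, never from a script. Its arguments are lists of equal length, an entry for each row: "hand": the gripper command: -1 is fully open, 1 is shut, values between are in proportion; "dp": the shift along the tool's x, y, z in m, a list of three; "turn": the turn about the tool's z in rad. In form: {"hand": [hand, ...], "dp": [[tx, ty, tz], ...], "turn": [turn, ...]}. A call has 1 to 20 rows; each row shifts and turns the pose as measured when the row begins, along the tool's axes as they then stand; what a row does not reach is not made up. A row lasts 1/12 s, in which the tool goes at most 41.7 mm and 7.16 degrees, less where a joint would pass 70% of its speed; a pose out of reach is approached as far as the arm can. A call with a gripper value outside its range is refused whole. The fingers move at their own pace and stop on an object; the grip force is fixed at half the most. Time passes only in rows, so rows that do not move let the fingers close. It gives the time, the measured TCP pose, the force and the opening at its end, in the units of the state.
- r.state(): the state, without advancing time (a new reading comes with each control period).
- optics.grab_frame(name): name is "scene" or "top"; returns the picture (400x640x3 uint8, red, green, blue); there is no depth.
- optics.camera_model(name): a dict with "fx", "fy", "cx", "cy" (pixels), "extrinsics" (4x4, takes a point from world to camera coordinates). Camera axes: x right, y down, z forward; pixel columns grow to the right and rows downward; lengths in m; the calibration is good to about 2 mm. A picture is of the moment at which its call begins. camera_model takes no time and is no camera call.
- r.job_done(): hands the job in, once; it reports no verdict.
The state is a dict: "t": time; "joints": joint angles; "qvel": joint speeds; "joint_torque": joint torques, N m; "tool_pos": TCP position; "tcp_rot": TCP orientation; "ft_force": force on the tool from outside, world axes, zero at the start; "moment": the same for the moment, N m; "opening": finger opening in m.
Only numpy, scipy, OpenCV 4.12 (cv2) and the standard library are available. Lean on these libraries where they do the work, as an engineer would, in place of code of your own. Each camera call takes 0.05 s, during which the arm holds its last target. There are 200 camera calls.

## Working session

There is one attempt and no reset: what is moved stays moved. The work goes in short steps, Python scripts to look and compute and a tool call to move; the robot and the scene stay as the last step left them, time stands still between calls to the robot, and variables do not carry over. Pictures are saved under pics/ and viewed, about 12 in all and at most 16, crops included, and the job is handed in when it is done.

Besides the shell and the picture viewer there is one more tool, called after "Emit:" by a JSON object that holds its "fn" and its "kwargs", one argument or row to a line. jog_arm: Moves the arm, as the interface text tells. Its arguments: {"type":"object","properties":{"hand":{"type":"array"},"dp":{"type":"array"},"turn":{"type":"array"}},"required":["hand","dp","turn"]}

```bash
mkdir -p pics; ls
python3 - <<'E'
from workcell import r, optics
import cv2, json
s=r.state(); print({k:(s[k]) for k in ('t','tool_pos','tcp_rot','opening','ft_force')})
for n in ('scene','top'):
    im=optics.grab_frame(n); cv2.imwrite(f'pics/{n}0.png',im[...,::-1]); print(n,optics.camera_model(n))
E
```

```text
pics
{'t': 0.0, 'tool_pos': array([ 0.17993782, -0.62406034,  0.23846689]), 'tcp_rot': array([ 7.99100995e-01, -6.01196069e-01, -7.79940560e-04, -5.27748208e-04]), 'opening': 0.08704747033299554, 'ft_force': array([ 0.08733236, -0.08015047,  0.63175653])}
scene {'fx': 468.86849585605063, 'fy': 468.86849585605063, 'cx': 314.24918471541906, 'cy': 194.66692057382494, 'extrinsics': array([[ 0.42695862,  0.90406468,  0.01932344, -0.23757825],
       [ 0.69817399, -0.31599251, -0.64241872, -0.29216111],
       [-0.57468201,  0.28777733, -0.76611017,  1.56450832],
       [ 0.        ,  0.        ,  0.        ,  1.        ]])}
top {'fx': 403.62494747266396, 'fy': 403.62494747266396, 'cx': 325.9098755779032, 'cy': 196.6697878973714, 'extrinsics': array([[ 0.08687675, -0.99621131,  0.00393069, -0.0096392 ],
       [-0.97523621, -0.08585178, -0.203823  ,  0.52086921],
       [ 0.20338823,  0.01387413, -0.97899986,  1.08642308],
       [ 0.        ,  0.        ,  0.        ,  1.        ]])}
```

View pics/top0.png

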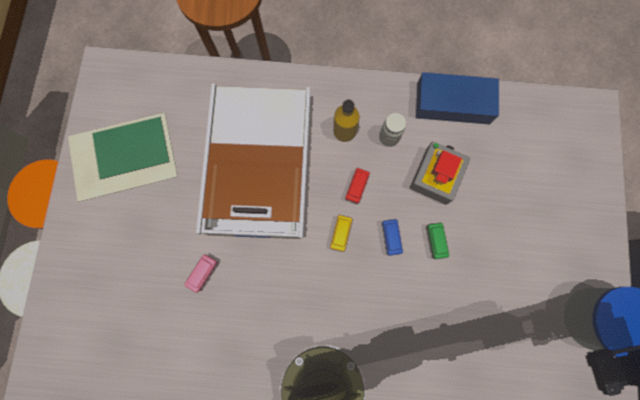

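View pics/scene0.png

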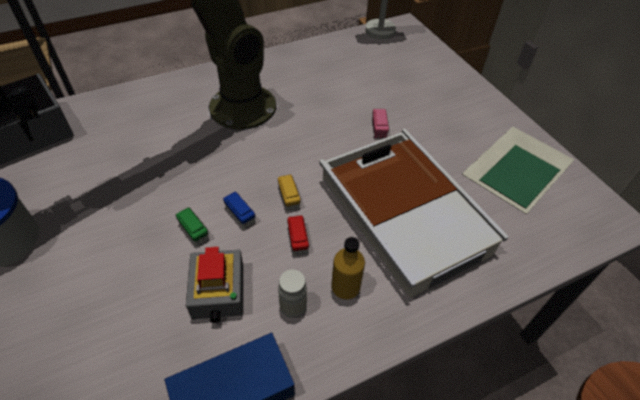

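Top view: the brushes are red (358,185), yellow (341,233), blue (393,237) and green (438,240). The pink decoy is at (201,272). The sanitiser spans about (200–310, 87–237) with its handle at (250,211), so the cover is slightly open. The control box is at (441,172). All four brushes are present. Next I enlarge to pick corners.

Run:
```python
import cv2
a=cv2.imread('pics/top0.png')[70:290,180:480]; cv2.imwrite('pics/top0c.png',cv2.resize(a,None,fx=2.6,fy=2.6,interpolation=cv2.INTER_CUBIC))
a=cv2.imread('pics/scene0.png')[100:330,170:510]; cv2.imwrite('pics/scene0c.png',cv2.resize(a,None,fx=2.3,fy=2.3,interpolation=cv2.INTER_CUBIC))
```

```text
(no output)
```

View pics/top0c.png

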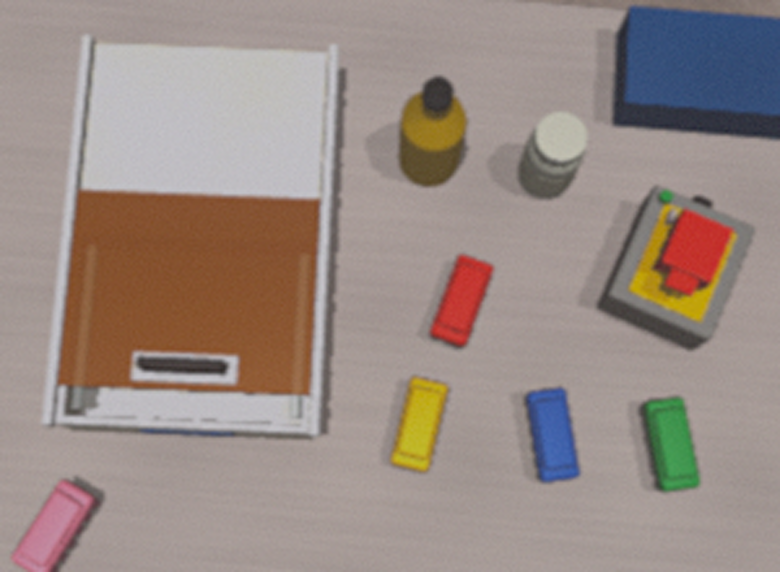

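View pics/scene0c.png

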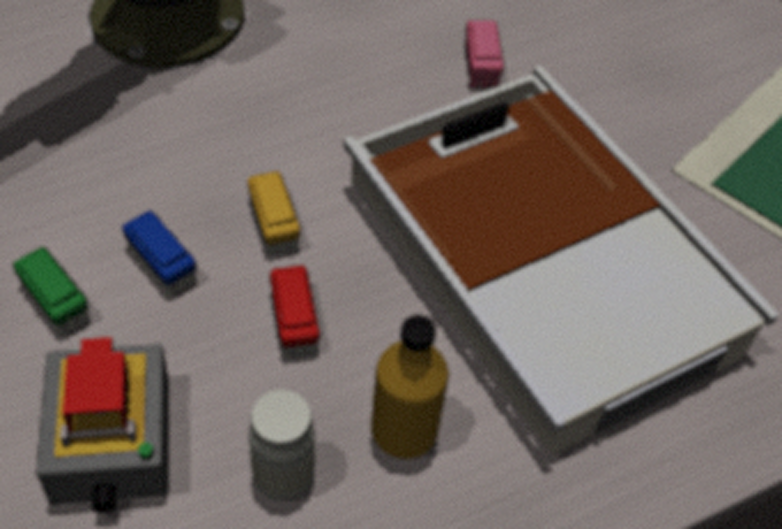

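```bash
cat > vis.py <<'E'
import cv2, numpy as np
from scipy.optimize import least_squares, minimize
from scipy.spatial.transform import Rotation as R
from workcell import r, optics
CM={n:optics.camera_model(n) for n in ('scene','top')}
def proj(n,P):
    c=CM[n];E=np.array(c['extrinsics']);q=np.atleast_2d(P)@E[:3,:3].T+E[:3,3]
    return np.c_[c['fx']*q[:,0]/q[:,2]+c['cx'],c['fy']*q[:,1]/q[:,2]+c['cy']]
def ray(n,uv,z):
    c=CM[n];E=np.array(c['extrinsics']);d=E[:3,:3].T@[(uv[0]-c['cx'])/c['fx'],(uv[1]-c['cy'])/c['fy'],1]
    o=-E[:3,:3].T@E[:3,3];return o+d*(z-o[2])/d[2]
def place(p,L): # p=x,y,yaw ; L local pts (z world)
    c,s=np.cos(p[2]),np.sin(p[2]);L=np.atleast_2d(L)
    return np.c_[p[0]+c*L[:,0]-s*L[:,1],p[1]+s*L[:,0]+c*L[:,1],L[:,2]]
def fit(p0,L,obs): # obs {cam: [(u,v)..]} same order as L
    f=lambda p:np.concatenate([(proj(n,place(p,L))-np.array(o)).ravel() for n,o in obs.items()])
    s=least_squares(f,p0,x_scale=[.1,.1,.3]);return s.x,np.abs(s.fun).max()
HUE={'red':((174,6),),'blue':((108,122),),'green':((55,80),),'yellow':((20,32),)}
def masks(ims,col):
    out={}
    for n,im in ims.items():
        h,s,v=cv2.split(cv2.cvtColor(im,cv2.COLOR_RGB2HSV)); a,b=HUE[col][0]
        m=((h>=a)|(h<=b)) if a>b else ((h>=a)&(h<=b))
        out[n]=(m&(s>120)&(v>50)).astype(np.uint8)
    return out
def box(dx,dy,z0,z1): return np.array([[i*dx/2,j*dy/2,z] for i in(-1,1) for j in(-1,1) for z in(z0,z1)])
def brush(ims,col,near=None,z0=.012,cams=('top','scene')):
    M=masks(ims,col);B=[];best=None
    k,lab,st,ce=cv2.connectedComponentsWithStats(M['top'])
    for i in range(1,k):
        if not 60<st[i,4]<600: continue
        p=ray('top',ce[i],.04)
        if not(.3<p[0]<.95 and abs(p[1])<.75): continue
        if near is not None and np.hypot(*(p[:2]-near))>.1: continue
        B.append(p)
    res=[]
    for p in B:
        def loss(q):
            t=0
            for n in cams:
                uv=proj(n,place(q,box(.1,.044,z0,.05)));hull=cv2.convexHull((uv*16).astype(np.float32)).astype(np.int32)
                c=uv.mean(0).astype(int);m=np.zeros(M[n].shape,np.uint8)
                cv2.fillConvexPoly(m,hull,255,cv2.LINE_AA,4);m=m/255.
                w=np.zeros_like(m);w[max(0,c[1]-40):c[1]+40,max(0,c[0]-40):c[0]+40]=1
                t+=np.abs(m-M[n]*w).sum()/max(m.sum(),1)
            return t
        c=[minimize(loss,[p[0],p[1],y],method='Nelder-Mead',options=dict(initial_simplex=[[p[0],p[1],y],[p[0]+.02,p[1],y],[p[0],p[1]+.02,y],[p[0],p[1],y+.3]])) for y in(-.6,-.2,.2,.6,1.2,-1.2)]
        c=min(c,key=lambda s:s.fun);res.append((np.round(c.x,4).tolist(),round(c.fun,3)))
    return res
E
python3 - <<'E'
from vis import *
ims={n:cv2.imread(f'pics/{n}0.png')[...,::-1].copy() for n in('top','scene')}
for c in HUE: print(c,brush(ims,c))
T=lambda a:[(180+u/2.6-.3,70+v/2.6-.3) for u,v in a]
S=lambda a:[(170+u/2.3-.3,100+v/2.3-.3) for u,v in a]
for z in(.072,.08,.086):
    L=[[-.108,.133,z],[-.108,-.133,z],[.328,-.133,z],[.328,.133,z]]
    o={'top':T([(46,423),(319,433),(337,47),(85,37)]),'scene':S([(540,67),(346,142),(550,420),(774,318)])}
    for k in (o,{'top':o['top']},{'scene':o['scene']}): print('san',z,fit([.6,.1,0],L,k))
L=[[-.106,.06,.07],[-.106,-.06,.07],[.034,-.06,.07],[.034,.06,.07]]
o={'top':T([(604,297),(690,333),(754,228),(660,187)]),'scene':S([(163,345),(48,352),(40,472),(166,466)])}
for k in (o,{'top':o['top']},{'scene':o['scene']}): print('ctl',fit([.6,-.3,-.3],L,k))
E
```

```text
red [([0.6304, -0.3017, -0.3448], np.float64(1.525)), ([0.5623, -0.0506, -0.3363], np.float64(0.579))]
blue [([0.4209, -0.16, 0.0556], np.float64(0.772))]
green [([0.4219, -0.2899, 0.0806], np.float64(0.868))]
yellow [([0.7282, 0.0018, -0.4171], np.float64(1.195)), ([0.6111, -0.2885, -1.7933], np.float64(1.526)), ([0.4204, -0.0144, -0.2433], np.float64(0.607))]
san 0.072 (array([0.49736089, 0.23915633, 0.04081078]), np.float64(5.030358307682889))
san 0.072 (array([0.50201083, 0.23839477, 0.05154209]), np.float64(3.7442287258913325))
san 0.072 (array([0.49276125, 0.24185847, 0.02986575]), np.float64(4.46697955333002))
san 0.08 (array([0.49827367, 0.23668507, 0.03998099]), np.float64(4.847635004491906))
san 0.08 (array([0.49991843, 0.2367699 , 0.05166484]), np.float64(3.3749316326849907))
san 0.08 (array([0.4970278 , 0.23744659, 0.02880997]), np.float64(3.7452290223313867))
san 0.086 (array([0.49895226, 0.23483641, 0.03934992]), np.float64(4.7078787664803485))
san 0.086 (array([0.49835112, 0.23555131, 0.05175802]), np.float64(3.115009048100319))
san 0.086 (array([0.50022131, 0.23414217, 0.02800723]), np.float64(3.566076729199949))
ctl (array([ 0.65549453, -0.2943203 , -0.36868342]), np.float64(5.9789623307842135))
ctl (array([ 0.65473124, -0.29339794, -0.41072687]), np.float64(3.8067289483228137))
ctl (array([ 0.65585468, -0.2948885 , -0.33966085]), np.float64(1.5449779580021072))
```

```bash
cat > ov.py <<'E'
from vis import *
def overlay(ims,items,fn,crops={'top':(180,80,300,200),'scene':(160,110,350,220)},f=2.6):
    W=[]
    for n,im in ims.items():
        a,b,w,h=crops[n];o=cv2.resize(im[b:b+h,a:a+w],None,fx=f,fy=f,interpolation=cv2.INTER_CUBIC)[...,::-1].copy()
        for L,loop in items:
            uv=((proj(n,L)+.5-[a,b])*f).astype(np.int32);cv2.polylines(o,[uv],loop,(255,255,0),1)
        W.append(o)
    w=max(o.shape[1] for o in W);W=[cv2.copyMakeBorder(o,0,0,0,w-o.shape[1],cv2.BORDER_CONSTANT) for o in W]
    for i,o in enumerate(W): cv2.imwrite(f'pics/{fn}_{list(ims)[i]}.png',cv2.resize(o,None,fx=min(1,780/o.shape[1]),fy=min(1,780/o.shape[1])))
def rect(p,dx,dy,z,x0=None):
    x0=-dx/2 if x0 is None else x0
    return place(p,[[x0,-dy/2,z],[x0+dx,-dy/2,z],[x0+dx,dy/2,z],[x0,dy/2,z]])
E
python3 - <<'E'
from ov import *
ims={n:cv2.imread(f'pics/{n}0.png')[...,::-1].copy() for n in('top','scene')}
br=[[0.5623, -0.0506, -0.3363],[0.4209, -0.16, 0.0556],[0.4219, -0.2899, 0.0806],[0.4204, -0.0144, -0.2433]]
it=[(rect(b,.1,.044,z),True) for b in br for z in(0,.05)]
s=[.4985,.237,.04];it+=[(rect(s,.436,.266,z,-.108),True) for z in (0,.072)]
k=[.6555,-.2945,-.37];it+=[(rect(k,.14,.12,z,-.106),True) for z in (0,.07)]
overlay(ims,it,'ov0')
E
```

```text
(no output)
```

View pics/ov0_top.png

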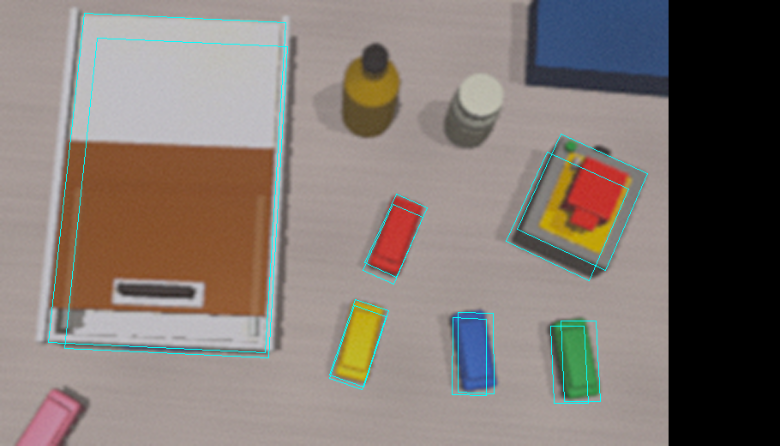

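View pics/ov0_scene.png

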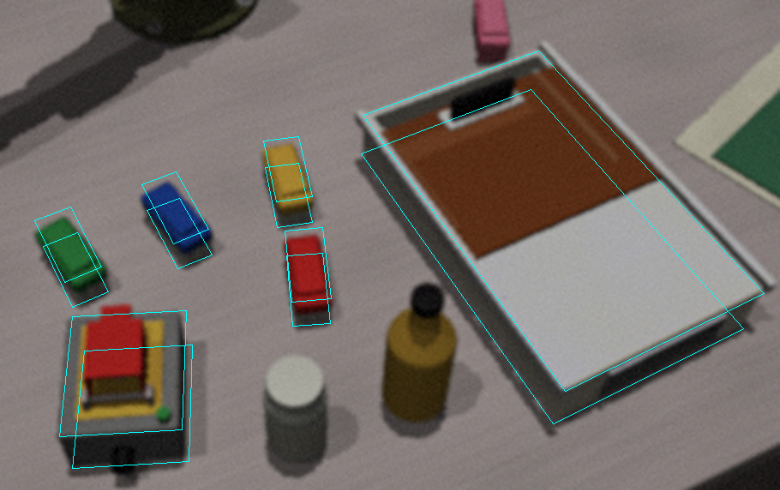

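Run:
```python
from vis import *
ims={n:cv2.imread(f'pics/{n}0.png')[...,::-1].copy() for n in('top','scene')}
near={'red':[.56,-.05],'blue':[.42,-.16],'green':[.42,-.29],'yellow':[.42,-.015]}
for c in HUE:
    for cams in (('top',),('scene',)): print(c,cams,brush(ims,c,near[c],cams=cams))
    M=masks(ims,c)
    for n in M:
        k,lab,st,ce=cv2.connectedComponentsWithStats(M[n]); i=min(range(1,k),key=lambda i:np.hypot(*(ce[i]-proj(n,[*near[c],.03])[0])))
        ys,xs=np.where(lab==i);rc=cv2.minAreaRect(np.c_[xs,ys].astype(np.float32))
        b=cv2.boxPoints(rc);e=sorted([(np.linalg.norm(b[j]-b[(j+1)%4]),j) for j in range(4)])[-1][1]
        g=ray(n,b[e],.05)-ray(n,b[(e+1)%4],.05); w=ray(n,b[(e+1)%4],.05)-ray(n,b[(e+2)%4],.05)
        print('  ',n,st[i,4],np.round(ray(n,ce[i],.04),3),'len',np.linalg.norm(g).round(3),'w',np.linalg.norm(w).round(3),'yaw',np.arctan(g[1]/g[0]).round(3))
```

```text
red ('top',) [([0.5683, -0.0516, -0.254], np.float64(0.262))]
red ('scene',) [([0.5518, -0.0471, -0.3435], np.float64(0.307))]
   top 468 [ 0.564 -0.05   0.04 ] len 0.097 w 0.04 yaw -0.267
   scene 547 [ 0.569 -0.054  0.04 ] len 0.103 w 0.044 yaw -0.259
blue ('top',) [([0.4253, -0.1561, 0.1892], np.float64(0.35))]
blue ('scene',) [([0.4137, -0.1601, 0.0631], np.float64(0.417))]
   top 471 [ 0.424 -0.159  0.04 ] len 0.094 w 0.039 yaw 0.216
   scene 461 [ 0.427 -0.162  0.04 ] len 0.101 w 0.045 yaw 0.239
green ('top',) [([0.4295, -0.2882, 0.2981], np.float64(0.445))]
green ('scene',) [([0.4073, -0.2902, 0.1044], np.float64(0.412))]
   top 430 [ 0.425 -0.289  0.04 ] len 0.093 w 0.038 yaw 0.219
   scene 479 [ 0.429 -0.291  0.04 ] len 0.098 w 0.043 yaw 0.228
yellow ('top',) [([0.4249, -0.0149, -0.1741], np.float64(0.229))]
yellow ('scene',) [([0.4109, -0.0128, -0.2806], np.float64(0.358))]
   top 503 [ 0.423 -0.015  0.04 ] len 0.096 w 0.041 yaw -0.168
   scene 439 [ 0.428 -0.019  0.04 ] len 0.107 w 0.045 yaw -0.149
```

Run:
```python
from vis import *
T=lambda u,v:(180+u/2.6-.3,70+v/2.6-.3)
S=lambda u,v:(170+u/2.3-.3,100+v/2.3-.3)
def seg(nm,cam,a,b,z):
    f=T if cam=='top' else S
    A,B=ray(cam,f(*a),z),ray(cam,f(*b),z);d=B-A;print(nm,cam,A.round(3),B.round(3),'len',np.linalg.norm(d).round(3),'dir',np.arctan2(d[1],d[0]).round(3))
seg('cover back','top',(80,190),(321,199),.078)
seg('cover front','top',(58,384),(310,394),.078)
seg('cover back','scene',(468,290),(662,208),.078)
seg('rib top','top',(138,362),(228,367),.112)
seg('rib top','scene',(445,124),(508,103),.112)
seg('rail L out','top',(44,423),(84,37),.08)
seg('rail R out','top',(321,433),(339,47),.08)
seg('rail R out','scene',(346,142),(550,422),.08)
seg('rail L out','scene',(540,67),(776,318),.08)
seg('housing back','top',(90,42),(328,50),.072)
seg('front wall','top',(48,425),(317,435),.072)
seg('front wall','scene',(348,140),(540,67),.072)
seg('housing back','scene',(560,418),(762,322),.072)
seg('ctl front','top',(604,297),(690,333),.07)
seg('ctl R','top',(690,333),(754,228),.07)
seg('ctl L','top',(604,297),(660,187),.07)
seg('ctl back','top',(754,228),(660,187),.07)
seg('ctl L','scene',(163,345),(166,466),.07)
seg('ctl R','scene',(48,352),(40,472),.07)
seg('tab','top',(668,287),(694,294),.114)
seg('tab','scene',(82,341),(112,340),.114)
```

```text
cover back top [0.642 0.376 0.078] [0.655 0.112 0.078] len 0.263 dir -1.522
cover front top [0.427 0.368 0.078] [0.44  0.103 0.078] len 0.265 dir -1.523
cover back scene [0.653 0.115 0.078] [0.644 0.377 0.078] len 0.263 dir 1.604
rib top top [0.453 0.279 0.112] [0.456 0.187 0.112] len 0.092 dir -1.539
rib top scene [0.45  0.195 0.112] [0.45  0.282 0.112] len 0.087 dir 1.571
rail L out top [0.385 0.375 0.08 ] [0.821 0.397 0.08 ] len 0.436 dir 0.049
rail R out top [0.4   0.087 0.08 ] [0.834 0.11  0.08 ] len 0.434 dir 0.052
rail R out scene [0.401 0.09  0.08 ] [0.827 0.107 0.08 ] len 0.426 dir 0.04
rail L out scene [0.383 0.377 0.08 ] [0.822 0.394 0.08 ] len 0.439 dir 0.039
housing back top [0.819 0.392 0.072] [0.833 0.122 0.072] len 0.27 dir -1.518
front wall top [0.384 0.373 0.072] [0.398 0.092 0.072] len 0.282 dir -1.521
front wall scene [0.392 0.097 0.072] [0.376 0.383 0.072] len 0.286 dir 1.628
housing back scene [0.824 0.122 0.072] [0.816 0.383 0.072] len 0.261 dir 1.6
ctl front top [ 0.574 -0.202  0.07 ] [ 0.542 -0.295  0.07 ] len 0.099 dir -1.896
ctl R top [ 0.542 -0.295  0.07 ] [ 0.666 -0.362  0.07 ] len 0.14 dir -0.495
ctl L top [ 0.574 -0.202  0.07 ] [ 0.704 -0.258  0.07 ] len 0.142 dir -0.407
ctl back top [ 0.666 -0.362  0.07 ] [ 0.704 -0.258  0.07 ] len 0.111 dir 1.22
ctl L scene [ 0.578 -0.206  0.07 ] [ 0.709 -0.25   0.07 ] len 0.138 dir -0.32
ctl R scene [ 0.537 -0.316  0.07 ] [ 0.665 -0.36   0.07 ] len 0.136 dir -0.329
tab top [ 0.579 -0.259  0.114] [ 0.574 -0.286  0.114] len 0.028 dir -1.757
tab scene [ 0.569 -0.283  0.114] [ 0.58  -0.256  0.114] len 0.029 dir 1.182
```

Emit:
{"fn": "jog_arm", "kwargs": {
  "hand": [-0.3,-0.3,-0.3,-0.3,-0.3,-0.3,-0.3,-0.3,-0.3,-0.3,-0.3,-0.3,-0.3,-0.3,-0.3,-0.3,-0.3,-0.3,-0.3,-0.3],
  "dp": [
    [0,0,0],
    [0,0,0],
    [0,0,0],
    [0,0,0],
    [0,0,0],
    [0,0,0],
    [0,0,0],
    [0,0,0],
    [0,0,0],
    [0,0,0],
    [0,0,0],
    [0.028,-0.026,0],
    [0.028,-0.026,0],
    [0.028,-0.026,0],
    [0.028,-0.026,0],
    [0.028,-0.026,0],
    [0.028,-0.026,0],
    [0.028,-0.026,0],
    [0.028,-0.026,0],
    [0.028,-0.026,0]
  ],
  "turn": [-0.122,-0.122,-0.122,-0.122,-0.122,-0.122,-0.122,-0.122,-0.122,-0.122,-0.122,0,0,0,0,0,0,0,0,0]
}}

```text
t: 1.77
tool_pos: [0.406, -0.3629, 0.2258]
tcp_rot: [0.999, 0.035, -0.007, -0.009]
ft_force: [0.7, -0.3, -0.2]
opening: 0.0566
```

```bash
cat > nav.py <<'E'
import sys, numpy as np
from workcell import r
from scipy.spatial.transform import Rotation as R
BAY=(.4995,.237,.045); BOX=(.656,-.297,-.32)
def loc(f,x,y): c,s=np.cos(f[2]),np.sin(f[2]);return f[0]+c*x-s*y,f[1]+s*x+c*y
def th(s=None):
    x=R.from_quat((s or r.state())['tcp_rot']).apply([1,0,0]);return np.arctan2(x[1],x[0])
def to(x,y,z,ang=None):
    s=r.state();t=th(s);d=np.array([x,y,z])-s['tool_pos']
    c,n=np.cos(t),np.sin(t);dp=[c*d[0]+n*d[1],n*d[0]-c*d[1],-d[2]]
    print('t%.1f'%s['t'],'pos',s['tool_pos'].round(4),'th%.3f'%t,'open%.4f'%s['opening'],'F',np.round(s['ft_force'],1))
    print(' dp',np.round(dp,4),'xyrows%.1f'%(np.hypot(*dp[:2])/.04))
    if ang is not None:
        w=(ang-t+np.pi/2)%np.pi-np.pi/2; print(' turn %.3f (or %.3f)'%(-w,-w+np.pi if w>0 else -w-np.pi))
        t=ang;c,n=np.cos(t),np.sin(t);print(' after turn dp',np.round([c*d[0]+n*d[1],n*d[0]-c*d[1],-d[2]],4),'(neg xy if th=ang+pi)')
E
python3 -c "
from nav import *
to(*loc(BAY,-.043,0),.17,.045)"
```

```text
t1.8 pos [ 0.406  -0.3629  0.2258] th0.069 open0.0566 F [ 0.7 -0.3 -0.2]
 dp [ 0.0919 -0.593   0.0558] xyrows15.0
 turn 0.024 (or -3.117)
 after turn dp [ 0.0774 -0.5951  0.0558] (neg xy if th=ang+pi)
```

Emit:
{"fn": "jog_arm", "kwargs": {
  "hand": [-0.3,-0.3,-0.3,-0.3,-0.3,-0.3,-0.3,-0.3,-0.3,-0.3,-0.3,-0.3,-0.3,-0.3,-0.3,-0.3],
  "dp": [
    [0.013,-0.037,0],
    [0.013,-0.037,0],
    [0.013,-0.037,0],
    [0.013,-0.037,0],
    [0.013,-0.037,0],
    [0.013,-0.037,0],
    [0.013,-0.037,0],
    [0,-0.037,0],
    [0,-0.037,0],
    [0,-0.037,0],
    [0,-0.037,0],
    [0,-0.037,0],
    [0,-0.037,0],
    [0,-0.037,0],
    [0,-0.037,0],
    [0,-0.037,0]
  ],
  "turn": [0.012,0.012,0,0,0,0,0,0,0,0,0,0,0,0,0,0]
}}

```text
t: 3.1
tool_pos: [0.4685, 0.2625, 0.2325]
tcp_rot: [1.0, 0.022, -0.006, -0.008]
ft_force: [0.4, -0.6, 0.5]
opening: 0.0564
```

```bash
python3 -c "
from nav import *
to(*loc(BAY,-.043,0),.103,.045)"
```

```text
t3.1 pos [0.4685 0.2625 0.2325] th0.044 open0.0564 F [ 0.4 -0.6  0.5]
 dp [-0.0131  0.0269  0.1295] xyrows0.7
 turn -0.001 (or 3.140)
 after turn dp [-0.0132  0.0269  0.1295] (neg xy if th=ang+pi)
```

Emit:
{"fn": "jog_arm", "kwargs": {
  "hand": [-0.3,-0.3,-0.3,-0.3,-0.3,-0.3,-0.3],
  "dp": [
    [-0.013,0.027,0],
    [0,0,0],
    [0,0,0.03],
    [0,0,0.03],
    [0,0,0.025],
    [0,0,0.015],
    [0,0,0]
  ],
  "turn": [0,0,0,0,0,0,0]
}}

```text
t: 3.68
tool_pos: [0.4421, 0.2598, 0.1223]
tcp_rot: [0.999, 0.041, -0.015, -0.016]
ft_force: [-1.1, -0.5, -0.5]
opening: 0.0567
```

```bash
python3 -c "
from nav import *
to(*loc(BAY,-.043,0),.103,.045)
import cv2
from workcell import optics
for n in ('top','scene'): cv2.imwrite('pics/%s1.png'%n,optics.grab_frame(n)[...,::-1])
a=cv2.imread('pics/scene1.png')[60:260,240:480];cv2.imwrite('pics/s1c.png',cv2.resize(a,None,fx=2.6,fy=2.6))"
```

```text
t3.7 pos [0.4421 0.2598 0.1223] th0.083 open0.0567 F [-1.1 -0.5 -0.5]
 dp [0.0123 0.0259 0.0193] xyrows0.7
 turn 0.038 (or -3.103)
 after turn dp [0.0133 0.0254 0.0193] (neg xy if th=ang+pi)
```

View pics/s1c.png

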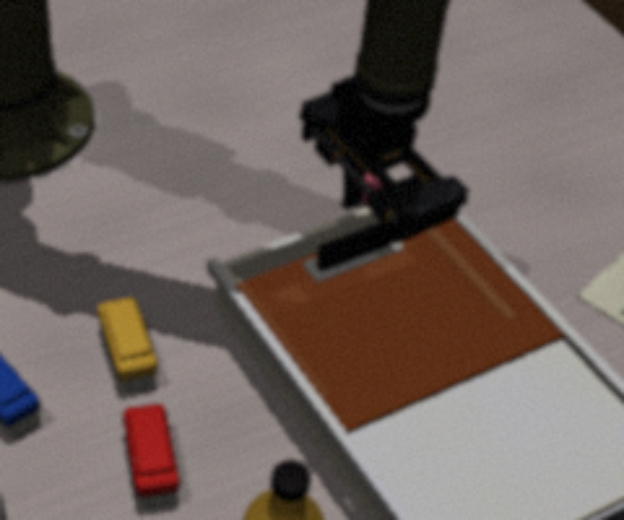

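The view shows the gripper straddling above the black handle at crop (360,245), shifted slightly toward +y. I correct that, then go down and grip.

Emit:
{"fn": "jog_arm", "kwargs": {
  "hand": [-0.3,-0.3,-0.3,-0.3,-0.3],
  "dp": [
    [0.007,0.012,0],
    [0.006,0.01,0],
    [0,0,0.01],
    [0,0,0.008],
    [0,0,0]
  ],
  "turn": [0.02,0.018,0,0,0]
}}

```text
t: 4.2
tool_pos: [0.4645, 0.2376, 0.1098]
tcp_rot: [1.0, 0.018, -0.009, -0.016]
ft_force: [-0.5, -0.2, 0.1]
opening: 0.0565
```

```bash
python3 -c "
from nav import *
to(*loc(BAY,-.043,0),.103,.045);print(r.state()['tcp_rot'])"
```

```text
t4.2 pos [0.4645 0.2376 0.1098] th0.036 open0.0565 F [-0.5 -0.2  0.1]
 dp [-0.008   0.0023  0.0068] xyrows0.2
 turn -0.009 (or 3.133)
 after turn dp [-0.008   0.0022  0.0068] (neg xy if th=ang+pi)
[ 0.99966748  0.01789694 -0.00860766 -0.01644798]
```

Emit:
{"fn": "jog_arm", "kwargs": {
  "hand": [-0.3,-0.3,1,1,1,1,1,1],
  "dp": [
    [-0.006,0,0.006],
    [0,0,0],
    [0,0,0],
    [0,0,0],
    [0,0,0],
    [0,0,0],
    [0,0,0],
    [0,0,0]
  ],
  "turn": [0,0,0,0,0,0,0,0]
}}

```text
t: 4.87
tool_pos: [0.4568, 0.2388, 0.1034]
tcp_rot: [1.0, 0.019, -0.009, -0.017]
ft_force: [0.1, 0.1, -1.5]
opening: 0.0246
```

```bash
python3 -c "
from nav import *
to(*loc(BAY,.125,0),.105,.045)"
```

```text
t4.9 pos [0.4568 0.2388 0.1034] th0.038 open0.0246 F [ 0.1  0.1 -1.5]
 dp [ 0.1676  0.0026 -0.0016] xyrows4.2
 turn -0.007 (or 3.135)
 after turn dp [ 0.1675  0.0038 -0.0016] (neg xy if th=ang+pi)
```

Emit:
{"fn": "jog_arm", "kwargs": {
  "hand": [1,1,1,1,1,1,1,1,1,1,1,1,1,1,1,1,1,1],
  "dp": [
    [0,0,0],
    [0,0,0],
    [0,0,0],
    [0.008,0,0],
    [0.014,0,0],
    [0.014,0,0],
    [0.014,0,0],
    [0.014,0,0],
    [0.014,0,0],
    [0.014,0,0],
    [0.014,0,0],
    [0.014,0,0],
    [0.014,0,0],
    [0.014,0,0],
    [0.01,0,0],
    [0.008,0,0],
    [0.005,0,0],
    [0.005,0,0]
  ],
  "turn": [0,0,0,0,0,0,0,0,0,0,0,0,0,0,0,0,0,0]
}}

```text
t: 6.37
tool_pos: [0.6255, 0.2471, 0.1034]
tcp_rot: [0.999, 0.022, -0.028, -0.009]
ft_force: [-17.3, -4.7, 12.5]
opening: 0.0123
```

```bash
python3 -c "
from nav import *
to(*loc(BAY,.125,0),.105,.045)"
```

```text
t6.4 pos [0.6255 0.2471 0.1034] th0.045 open0.0123 F [-17.3  -4.7  12.5]
 dp [-0.0013  0.0044 -0.0016] xyrows0.1
 turn 0.000 (or -3.141)
 after turn dp [-0.0013  0.0044 -0.0016] (neg xy if th=ang+pi)
```

Emit:
{"fn": "jog_arm", "kwargs": {
  "hand": [1,1,-0.4,-0.4,-0.4,-0.4,-0.4,-0.4,-0.4,-0.4,-0.4,-0.4,-0.4,-0.4,-0.4,-0.4,-0.4,-0.4,-0.4],
  "dp": [
    [0.004,0,0],
    [0.003,0,0],
    [0,0,0],
    [0,0,0],
    [0,0,0],
    [0,0,0],
    [0,0,-0.02],
    [0,0,-0.03],
    [0,0,-0.03],
    [0,0,-0.03],
    [0,0,-0.01],
    [0,0,0],
    [0,0,0],
    [0,0,0],
    [0,0,0],
    [0,0,0],
    [0,0,0],
    [0,0,0],
    [0,0,0]
  ],
  "turn": [0,0,0,0,0,0,0,0,-0.115,-0.115,-0.115,-0.115,-0.115,-0.115,-0.115,-0.115,-0.115,-0.115,-0.115]
}}

```text
t: 7.95
tool_pos: [0.6414, 0.2415, 0.2247]
tcp_rot: [0.777, 0.629, -0.023, -0.025]
ft_force: [0.1, 0.0, 0.4]
opening: 0.0604
```

```bash
cat >> nav.py <<'E'
def look(tag):
    import vis; ims={}
    for n in ('top','scene'):
        ims[n]=vis.optics.grab_frame(n); vis.cv2.imwrite(f'pics/{n}{tag}.png',ims[n][...,::-1])
    return ims
def brushes(ims,zt=.045):
    import vis,cv2
    for c in vis.HUE:
        M=vis.masks(ims,c)
        for n in M:
            k,lab,st,ce=cv2.connectedComponentsWithStats(M[n])
            for i in range(1,k):
                if not 150<st[i,4]<700: continue
                p=vis.ray(n,ce[i],.03)
                if not(.3<p[0]<.95 and abs(p[1])<.6): continue
                ys,xs=np.where(lab==i);b=cv2.boxPoints(cv2.minAreaRect(np.c_[xs,ys].astype(np.float32)))
                G=[vis.ray(n,b[j],zt)-vis.ray(n,b[(j+1)%4],zt) for j in(0,1)];G.sort(key=np.linalg.norm);w,g=G
                print(c,n,st[i,4],p[:2].round(3),'l%.3f w%.3f yaw %.3f'%(np.linalg.norm(g),np.linalg.norm(w),np.arctan(g[1]/g[0])))
E
python3 -c "
from nav import *
brushes(look(2))
to(.566,-.052,.18,1.308);print(r.state()['tcp_rot'])"
```

```text
red top 578 [ 0.646 -0.307] l0.092 w0.061 yaw -0.351
red scene 582 [ 0.563 -0.051] l0.106 w0.046 yaw -0.279
blue scene 486 [ 0.42 -0.16] l0.106 w0.048 yaw 0.201
green top 338 [ 0.439 -0.289] l0.081 w0.040 yaw 0.226
green scene 485 [ 0.421 -0.29 ] l0.102 w0.043 yaw 0.210
yellow top 620 [ 0.752 -0.003] l0.107 w0.070 yaw 0.024
yellow top 461 [ 0.614 -0.283] l0.113 w0.088 yaw -0.348
yellow scene 431 [ 0.42  -0.015] l0.109 w0.044 yaw -0.188
yellow scene 489 [ 0.616 -0.278] l0.119 w0.092 yaw -0.329
t8.1 pos [0.6414 0.2414 0.2245] th1.356 open0.0608 F [ 0.2  0.2 -0.5]
 dp [-0.3028 -0.011   0.0445] xyrows7.6
 turn 0.048 (or -3.094)
 after turn dp [-0.303   0.0034  0.0445] (neg xy if th=ang+pi)
[ 0.77848304  0.62672056 -0.02304823 -0.02557889]
```

```bash
python3 - <<'E'
s=open('nav.py').read()
s=s.replace("dp=[c*d[0]+n*d[1],n*d[0]-c*d[1],-d[2]]\n","A=R.from_quat(s['tcp_rot']);dp=A.inv().apply(d)\n    print('tilt(tool z xy)',A.apply([0,0,1])[:2].round(3))\n")
open('nav.py','w').write(s)
E
python3 -c "
from nav import *
to(.564,-.052,.18,1.295)"
```

```text
tilt(tool z xy) [-0.068  0.011]
t8.1 pos [0.6414 0.2414 0.2245] th1.356 open0.0608 F [ 0.2  0.2 -0.5]
 dp [-0.303  -0.0098  0.0464] xyrows7.6
 turn 0.061 (or -3.081)
 after turn dp [-0.3034  0.0054  0.0445] (neg xy if th=ang+pi)
```

Emit:
{"fn": "jog_arm", "kwargs": {
  "hand": [-1,-1,-1,-1,-1,-1,-1,-1,-1,-1,-1,-1,-1],
  "dp": [
    [-0.01,-0.001,0],
    [-0.02,-0.001,0],
    [-0.03,-0.001,0],
    [-0.035,-0.001,0],
    [-0.035,-0.001,0],
    [-0.035,-0.001,0],
    [-0.035,-0.001,0.01],
    [-0.035,-0.001,0.01],
    [-0.03,-0.001,0.01],
    [-0.02,0,0.01],
    [-0.012,0,0],
    [-0.005,0,0],
    [0,0,0]
  ],
  "turn": [0.03,0.03,0,0,0,0,0,0,0,0,0,0,0]
}}

```text
t: 9.13
tool_pos: [0.5319, -0.0658, 0.1816]
tcp_rot: [0.819, 0.573, -0.028, -0.023]
ft_force: [0.7, -0.8, -0.7]
opening: 0.0873
```

```bash
python3 -c "
from nav import *
to(.564,-.052,.03,1.295)"
```

```text
tilt(tool z xy) [-0.072  0.006]
t9.1 pos [ 0.5319 -0.0658  0.1816] th1.222 open0.0873 F [ 0.7 -0.8 -0.7]
 dp [0.0268 0.0359 0.149 ] xyrows1.1
 turn -0.073 (or 3.068)
 after turn dp [0.022  0.0272 0.1516] (neg xy if th=ang+pi)
```

Emit:
{"fn": "jog_arm", "kwargs": {
  "hand": [-1,-1,-1,-1,-1,-1,-1,-1,-1],
  "dp": [
    [0.008,0.012,0],
    [0.008,0.012,0],
    [0.006,0.006,0],
    [0,0,0.02],
    [0,0,0.025],
    [0,0,0.025],
    [0,0,0.015],
    [0,0,0.005],
    [0,0,0]
  ],
  "turn": [-0.03,-0.03,-0.013,0,0,0,0,0,0]
}}

```text
t: 9.88
tool_pos: [0.5676, -0.0438, 0.0907]
tcp_rot: [0.8, 0.599, -0.022, -0.021]
ft_force: [0.0, 0.1, 0.4]
opening: 0.0873
```

```bash
python3 -c "
from nav import *
to(.564,-.052,.033,1.295)"
```

```text
tilt(tool z xy) [-0.06   0.008]
t9.9 pos [ 0.5676 -0.0438  0.0907] th1.286 open0.0873 F [0.  0.1 0.4]
 dp [-0.0084  0.0023  0.0577] xyrows0.2
 turn -0.009 (or 3.133)
 after turn dp [-0.0089 -0.0013  0.0577] (neg xy if th=ang+pi)
```

Emit:
{"fn": "jog_arm", "kwargs": {
  "hand": [-1,-1,-1,-1,-1,1,1,1,1,1,1,1,1,1,1],
  "dp": [
    [-0.008,0.002,0.01],
    [0,0,0.02],
    [0,0,0.018],
    [0,0,0.009],
    [0,0,0],
    [0,0,0],
    [0,0,0],
    [0,0,0],
    [0,0,0],
    [0,0,0],
    [0,0,0],
    [0,0,0],
    [0,0,0],
    [0,0,0],
    [0,0,0]
  ],
  "turn": [-0.01,0,0,0,0,0,0,0,0,0,0,0,0,0,0]
}}

```text
t: 11.13
tool_pos: [0.5719, -0.0525, 0.0405]
tcp_rot: [0.797, 0.603, -0.016, -0.015]
ft_force: [-0.2, 0.4, -0.5]
opening: 0.0434
```

```bash
python3 -c "
from nav import *
to(*loc(BAY,-.055,.06),.16,.045)"
```

```text
tilt(tool z xy) [-0.044  0.005]
t11.1 pos [ 0.5719 -0.0525  0.0405] th1.295 open0.0434 F [-0.2  0.4 -0.5]
 dp [ 0.2976 -0.2247 -0.1118] xyrows9.3
 turn 1.250 (or -1.892)
 after turn dp [-0.1143 -0.3525 -0.1195] (neg xy if th=ang+pi)
```

Emit:
{"fn": "jog_arm", "kwargs": {
  "hand": [1,1,1,1,1,1,1,1,1,1,1,1,1,1,1,1,1,1,1,1],
  "dp": [
    [0,0,-0.01],
    [0,0,-0.02],
    [0,0,-0.025],
    [0,0,-0.025],
    [0,0,-0.025],
    [0,0,-0.02],
    [0,0,-0.01],
    [0,0,0],
    [0,0,0],
    [0,0,0],
    [0,0,0],
    [-0.004,-0.01,0],
    [-0.008,-0.02,0],
    [-0.01,-0.03,0],
    [-0.01,-0.03,0],
    [-0.01,-0.03,0],
    [-0.01,-0.03,0],
    [-0.01,-0.03,0],
    [-0.01,-0.03,0],
    [-0.01,-0.03,0]
  ],
  "turn": [0.05,0.1,0.12,0.12,0.12,0.12,0.12,0.12,0.12,0.12,0.12,0,0,0,0,0,0,0,0,0]
}}

```text
t: 12.8
tool_pos: [0.4786, 0.1907, 0.1789]
tcp_rot: [0.999, 0.015, -0.031, -0.003]
ft_force: [1.0, -0.2, -1.1]
opening: 0.0442
```

```bash
python3 -c "
from nav import *
to(*loc(BAY,-.055,.06),.16,.045)"
```

```text
tilt(tool z xy) [-0.062  0.004]
t12.8 pos [0.4786 0.1907 0.1789] th0.031 open0.0442 F [ 1.  -0.2 -1.1]
 dp [-0.0324 -0.1047  0.0215] xyrows2.7
 turn -0.014 (or 3.127)
 after turn dp [-0.0321 -0.1053  0.0189] (neg xy if th=ang+pi)
```

Emit:
{"fn": "jog_arm", "kwargs": {
  "hand": [1,1,1,1,1,1],
  "dp": [
    [-0.008,-0.028,0.005],
    [-0.008,-0.025,0.005],
    [-0.008,-0.018,0.005],
    [-0.006,-0.008,0.005],
    [0,0,0],
    [0,0,0]
  ],
  "turn": [-0.014,0,0,0,0,0]
}}

```text
t: 13.3
tool_pos: [0.4306, 0.2826, 0.16]
tcp_rot: [0.999, 0.042, -0.032, -0.003]
ft_force: [1.3, 0.2, -2.2]
opening: 0.0441
```

```bash
python3 -c "
from nav import *
to(*loc(BAY,-.055,.06),.056,.045)"
```

```text
tilt(tool z xy) [-0.065  0.004]
t13.3 pos [0.4306 0.2826 0.16  ] th0.084 open0.0441 F [ 1.3  0.2 -2.2]
 dp [ 0.019  -0.01    0.1031] xyrows0.5
 turn 0.039 (or -3.103)
 after turn dp [ 0.0118 -0.0114  0.104 ] (neg xy if th=ang+pi)
```

Emit:
{"fn": "jog_arm", "kwargs": {
  "hand": [1,1,1,1,1,1,1,1],
  "dp": [
    [0.01,-0.005,0],
    [0.009,-0.005,0],
    [0,0,0.015],
    [0,0,0.025],
    [0,0,0.02],
    [0,0,0.01],
    [0,0,0.005],
    [0,0,0]
  ],
  "turn": [0.02,0.019,0,0,0,0,0,0]
}}

```text
t: 13.97
tool_pos: [0.4535, 0.2814, 0.0813]
tcp_rot: [0.999, 0.015, -0.03, 0.001]
ft_force: [0.1, -1.3, -2.0]
opening: 0.0439
```

```bash
python3 -c "
from nav import *
to(*loc(BAY,-.055,.06),.053,.045)"
```

```text
tilt(tool z xy) [-0.061 -0.003]
t14.0 pos [0.4535 0.2814 0.0813] th0.031 open0.0439 F [ 0.1 -1.3 -2. ]
 dp [-0.0095 -0.0135  0.029 ] xyrows0.4
 turn -0.014 (or 3.127)
 after turn dp [-0.0111 -0.0136  0.0283] (neg xy if th=ang+pi)
```

Emit:
{"fn": "jog_arm", "kwargs": {
  "hand": [1,1,1,1,1,1],
  "dp": [
    [-0.003,-0.008,0.005],
    [-0.002,-0.005,0.01],
    [0,0,0.01],
    [0,0,0.005],
    [0,0,0],
    [0,0,0]
  ],
  "turn": [-0.014,0,0,0,0,0]
}}

```text
t: 14.47
tool_pos: [0.4487, 0.2956, 0.0519]
tcp_rot: [0.999, 0.022, -0.028, 0.0]
ft_force: [-0.5, -2.2, 0.6]
opening: 0.0437
```

```bash
python3 -c "
from nav import *
to(*loc(BAY,-.05,.06),.053,.045)"
```

```text
tilt(tool z xy) [-0.055 -0.001]
t14.5 pos [0.4487 0.2956 0.0519] th0.045 open0.0437 F [-0.5 -2.2  0.6]
 dp [-0.002   0.0008 -0.001 ] xyrows0.1
 turn 0.000 (or -3.142)
 after turn dp [-0.0019  0.0008 -0.0011] (neg xy if th=ang+pi)
```

Emit:
{"fn": "jog_arm", "kwargs": {
  "hand": [-0.35,-0.35,-0.35,-0.35,-0.35,-0.35,-0.35,-0.35,-1,-1,-1,-1,-1,-1,-1,-1,-1,-1,-1,-1],
  "dp": [
    [0,0,0],
    [0,0,0],
    [0,0,0],
    [0,0,-0.01],
    [0,0,-0.025],
    [0,0,-0.03],
    [0,0,-0.03],
    [0,0,-0.025],
    [0,0,-0.01],
    [0,0,0],
    [0,0,0],
    [0,0,0],
    [0,0,0],
    [0,0,0],
    [0,0,0],
    [0,0,0],
    [0,0,0],
    [0,0,0],
    [0,0,0],
    [0,0,0]
  ],
  "turn": [0,0,0,0,0,0,0,0,-0.1,-0.12,-0.12,-0.12,-0.12,-0.12,-0.12,-0.12,-0.12,-0.12,-0.12,0]
}}

```text
t: 16.13
tool_pos: [0.4593, 0.3014, 0.2087]
tcp_rot: [0.764, 0.645, -0.011, -0.014]
ft_force: [0.4, 0.0, -0.1]
opening: 0.0871
```

```bash
python3 -c "
from nav import *
brushes(look(3))
to(.43,-.016,.12,1.406)"
```

```text
red top 576 [ 0.647 -0.308] l0.092 w0.061 yaw -0.351
red scene 455 [0.432 0.309] l0.112 w0.061 yaw -1.532
blue top 477 [ 0.425 -0.16 ] l0.095 w0.040 yaw 0.216
blue scene 470 [ 0.42  -0.161] l0.103 w0.046 yaw 0.201
green top 441 [ 0.426 -0.291] l0.094 w0.039 yaw 0.219
green scene 483 [ 0.421 -0.29 ] l0.101 w0.044 yaw 0.225
yellow top 557 [ 0.755 -0.003] l0.103 w0.070 yaw 0.027
yellow top 464 [ 0.614 -0.283] l0.113 w0.088 yaw -0.348
yellow top 504 [ 0.424 -0.015] l0.097 w0.041 yaw -0.151
yellow scene 440 [ 0.422 -0.015] l0.109 w0.047 yaw -0.205
yellow scene 491 [ 0.616 -0.278] l0.119 w0.092 yaw -0.329
tilt(tool z xy) [-0.034  0.006]
t16.2 pos [0.4594 0.3015 0.2086] th1.396 open0.0868 F [ 0.1 -0.1 -0.7]
 dp [-0.3178  0.0294  0.0875] xyrows8.0
 turn -0.010 (or 3.131)
 after turn dp [-0.318   0.0231  0.0886] (neg xy if th=ang+pi)
```

Emit:
{"fn": "jog_arm", "kwargs": {
  "hand": [-1,-1,-1,-1,-1,-1,-1,-1,-1,-1,-1,-1,-1,-1],
  "dp": [
    [-0.01,0.004,0],
    [-0.02,0.004,0],
    [-0.03,0.005,0],
    [-0.033,0.005,0],
    [-0.033,0.005,0],
    [-0.033,0.005,0],
    [-0.033,0.004,0],
    [-0.033,0,0],
    [-0.03,0,0],
    [-0.025,0,0],
    [-0.015,0,0.01],
    [-0.005,0,0.01],
    [0,0,0.01],
    [0,0,0]
  ],
  "turn": [0,0,0,0,0,0,0,0,0,0,0,0,0,0]
}}

```text
t: 17.4
tool_pos: [0.4319, -0.0085, 0.1778]
tcp_rot: [0.78, 0.626, -0.009, -0.01]
ft_force: [-0.2, 1.1, -1.2]
opening: 0.087
```

```bash
python3 -c "
from nav import *
to(.43,-.016,.04,1.4)"
```

```text
tilt(tool z xy) [-0.027  0.004]
t17.4 pos [ 0.4319 -0.0085  0.1778] th1.353 open0.0870 F [-0.2  1.1 -1.2]
 dp [-0.0074  0.0034  0.1378] xyrows0.2
 turn -0.047 (or 3.095)
 after turn dp [-0.0077 -0.0006  0.1378] (neg xy if th=ang+pi)
```

Good. I descend and grasp in one call.

Emit:
{"fn": "jog_arm", "kwargs": {
  "hand": [-1,-1,-1,-1,-1,-1,-1,-1,-1],
  "dp": [
    [-0.007,0.002,0.01],
    [0,0,0.02],
    [0,0,0.025],
    [0,0,0.025],
    [0,0,0.02],
    [0,0,0.015],
    [0,0,0.01],
    [0,0,0],
    [0,0,0]
  ],
  "turn": [-0.03,-0.017,0,0,0,0,0,0,0]
}}

```text
t: 18.15
tool_pos: [0.4343, 0.0046, 0.0496]
tcp_rot: [0.758, 0.652, -0.002, -0.014]
ft_force: [-0.2, 0.1, -0.8]
opening: 0.0869
```

```bash
python3 -c "
from nav import *
to(.43,-.016,.038,1.4)"
```

```text
tilt(tool z xy) [-0.021  0.018]
t18.1 pos [0.4343 0.0046 0.0496] th1.421 open0.0869 F [-0.2  0.1 -0.8]
 dp [-0.0212 -0.0009  0.0113] xyrows0.5
 turn 0.021 (or -3.121)
 after turn dp [-0.0211 -0.0007  0.0116] (neg xy if th=ang+pi)
```

Emit:
{"fn": "jog_arm", "kwargs": {
  "hand": [-1,-1,-1,-1,1,1,1,1,1,1,1,1,1],
  "dp": [
    [-0.01,0,0],
    [-0.01,0,0.005],
    [0,0,0.006],
    [0,0,0],
    [0,0,0],
    [0,0,0],
    [0,0,0],
    [0,0,0],
    [0,0,0],
    [0,0,0],
    [0,0,0],
    [0,0,0],
    [0,0,0]
  ],
  "turn": [0,0,0,0,0,0,0,0,0,0,0,0,0]
}}

```text
t: 19.23
tool_pos: [0.4351, -0.0115, 0.0416]
tcp_rot: [0.757, 0.654, 0.001, -0.011]
ft_force: [-0.3, 0.1, -1.0]
opening: 0.0437
```

```bash
python3 -c "
from nav import *
to(*loc(BAY,-.05,-.06),.16,.045)"
```

```text
tilt(tool z xy) [-0.013  0.018]
t19.2 pos [ 0.4351 -0.0115  0.0416] th1.425 open0.0437 F [-0.3  0.1 -1. ]
 dp [ 0.1887 -0.0119 -0.1152] xyrows4.7
 turn 1.380 (or -1.762)
 after turn dp [ 0.0255 -0.1854 -0.1184] (neg xy if th=ang+pi)
```

Emit:
{"fn": "jog_arm", "kwargs": {
  "hand": [1,1,1,1,1,1,1,1,1,1,1,1,1,1,1,1,1,1,1,1],
  "dp": [
    [0,0,-0.01],
    [0,0,-0.02],
    [0,0,-0.025],
    [0,0,-0.025],
    [0,0,-0.02],
    [0,0,-0.015],
    [0,0,0],
    [0,0,0],
    [0,0,0],
    [0,0,0],
    [0,0,0],
    [0,0,0],
    [0.003,-0.01,0],
    [0.004,-0.02,0],
    [0.004,-0.028,0],
    [0.005,-0.03,0],
    [0.005,-0.03,0],
    [0.003,-0.02,0],
    [0,-0.01,0],
    [0,0,0]
  ],
  "turn": [0.05,0.1,0.12,0.12,0.12,0.12,0.12,0.12,0.12,0.12,0.12,0.12,0,0,0,0,0,0,0,0]
}}

```text
t: 20.9
tool_pos: [0.4525, 0.1416, 0.1576]
tcp_rot: [1.0, 0.004, -0.012, -0.008]
ft_force: [-0.5, 0.5, -1.5]
opening: 0.0436
```

```bash
python3 -c "
from nav import *
to(*loc(BAY,-.05,-.07),.056,.045)"
```

```text
tilt(tool z xy) [-0.025  0.016]
t20.9 pos [0.4525 0.1416 0.1576] th0.009 open0.0436 F [-0.5  0.5 -1.5]
 dp [ 0.0029 -0.0216  0.1019] xyrows0.5
 turn -0.036 (or 3.106)
 after turn dp [ 0.0013 -0.0232  0.1016] (neg xy if th=ang+pi)
```

Emit:
{"fn": "jog_arm", "kwargs": {
  "hand": [1,1,1,1,1,1,1,1],
  "dp": [
    [0,-0.012,0],
    [0,-0.01,0],
    [0,0,0.015],
    [0,0,0.025],
    [0,0,0.02],
    [0,0,0.01],
    [0,0,0.005],
    [0,0,0]
  ],
  "turn": [-0.02,-0.016,0,0,0,0,0,0]
}}

```text
t: 21.57
tool_pos: [0.4497, 0.1599, 0.0791]
tcp_rot: [1.0, 0.022, -0.013, -0.006]
ft_force: [-0.3, 0.3, -0.6]
opening: 0.0439
```

```bash
python3 -c "
from nav import *
to(*loc(BAY,-.05,-.07),.053,.045)"
```

```text
tilt(tool z xy) [-0.026  0.011]
t21.6 pos [0.4497 0.1599 0.0791] th0.044 open0.0439 F [-0.3  0.3 -0.6]
 dp [ 0.0039 -0.0045  0.0261] xyrows0.1
 turn -0.001 (or 3.141)
 after turn dp [ 0.0032 -0.0048  0.0261] (neg xy if th=ang+pi)
```

Emit:
{"fn": "jog_arm", "kwargs": {
  "hand": [1,1,1,1,1,-0.35,-0.35,-0.35,-0.35,-0.35,-0.35,-0.35,-0.35,-1,-1,-1,-1,-1,-1,-1],
  "dp": [
    [0.003,-0.004,0.01],
    [0,0,0.01],
    [0,0,0.006],
    [0,0,0],
    [0,0,0],
    [0,0,0],
    [0,0,0],
    [0,0,0],
    [0,0,-0.01],
    [0,0,-0.025],
    [0,0,-0.03],
    [0,0,-0.03],
    [0,0,-0.025],
    [0,0,-0.01],
    [0,0,0],
    [0,0,0],
    [0,0,0],
    [0,0,0],
    [0,0,0],
    [0,0,0]
  ],
  "turn": [0,0,0,0,0,0,0,0,0,0,0,0,0,0.1,0.12,0.12,0.12,0.12,0.12,0.12]
}}

```text
t: 23.23
tool_pos: [0.4601, 0.1669, 0.2041]
tcp_rot: [0.92, -0.392, -0.006, -0.003]
ft_force: [0.6, -0.3, 0.1]
opening: 0.0862
```

Emit:
{"fn": "jog_arm", "kwargs": {
  "hand": [-1,-1,-1,-1,-1,-1],
  "dp": [
    [0,0,0],
    [0,0,0],
    [0,0,0],
    [0,0,0],
    [0,0,0],
    [0,0,0]
  ],
  "turn": [0.12,0.12,0.12,0.12,0.1,0]
}}

```text
t: 23.73
tool_pos: [0.4605, 0.1705, 0.2102]
tcp_rot: [0.761, -0.649, -0.003, -0.003]
ft_force: [0.5, -0.1, 0.1]
opening: 0.0869
```

```bash
python3 -c "
from nav import *
brushes(look(4))
to(.43,-.160,.15,-1.356)"
```

```text
red top 574 [ 0.646 -0.308] l0.092 w0.061 yaw -0.351
red top 169 [0.443 0.335] l0.042 w0.040 yaw -1.483
red scene 446 [0.432 0.309] l0.113 w0.059 yaw -1.508
blue top 474 [ 0.425 -0.16 ] l0.095 w0.040 yaw 0.216
blue scene 468 [ 0.42  -0.161] l0.104 w0.045 yaw 0.222
green top 429 [ 0.427 -0.291] l0.094 w0.039 yaw 0.219
green scene 482 [ 0.421 -0.29 ] l0.101 w0.044 yaw 0.236
yellow top 572 [ 0.754 -0.003] l0.107 w0.069 yaw 0.071
yellow top 462 [ 0.614 -0.283] l0.113 w0.088 yaw -0.348
yellow scene 409 [0.438 0.182] l0.096 w0.060 yaw -1.507
yellow scene 501 [ 0.616 -0.278] l0.119 w0.092 yaw -0.329
tilt(tool z xy) [-0.001  0.009]
t23.8 pos [0.4605 0.1705 0.2101] th-1.406 open0.0871 F [-0.2  0.1  0.1]
 dp [0.3215 0.0843 0.0571] xyrows8.3
 turn -0.050 (or 3.092)
 after turn dp [0.3164 0.1002 0.0601] (neg xy if th=ang+pi)
```

```bash
python3 -c "
import cv2
a=cv2.imread('pics/top4.png')[70:290,170:480];cv2.imwrite('pics/t4c.png',cv2.resize(a,None,fx=2.5,fy=2.5))"
```

```text
(no output)
```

View pics/t4c.png

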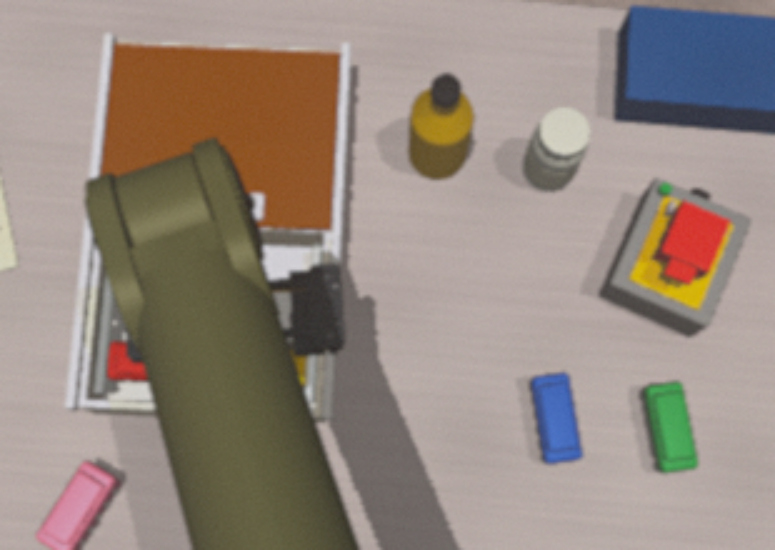

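Emit:
{"fn": "jog_arm", "kwargs": {
  "hand": [-1,-1,-1,-1,-1,-1,-1,-1,-1,-1,-1,-1,-1,-1],
  "dp": [
    [0.01,0.002,0],
    [0.02,0.003,0],
    [0.03,0.004,0],
    [0.033,0.004,0],
    [0.033,0.004,0],
    [0.033,0.006,0],
    [0.033,0.006,0],
    [0.033,0.008,0],
    [0.03,0.008,0],
    [0.025,0.008,0],
    [0.015,0.006,0.01],
    [0.005,0.002,0.01],
    [0,0,0.01],
    [0,0,0]
  ],
  "turn": [-0.05,0,0,0,0,0,0,0,0,0,0,0,0,0]
}}

```text
t: 25.0
tool_pos: [0.4734, -0.1443, 0.18]
tcp_rot: [0.795, -0.606, 0.0, -0.006]
ft_force: [-0.5, 0.2, -0.2]
opening: 0.0871
```

```bash
python3 -c "
from nav import *
to(.425,-.160,.04,-1.356)"
```

```text
tilt(tool z xy) [0.007 0.009]
t25.0 pos [ 0.4734 -0.1443  0.18  ] th-1.303 open0.0871 F [-0.5  0.2 -0.2]
 dp [0.0032 0.0521 0.1395] xyrows1.3
 turn 0.053 (or -3.088)
 after turn dp [0.005  0.0507 0.14  ] (neg xy if th=ang+pi)
```

Emit:
{"fn": "jog_arm", "kwargs": {
  "hand": [-1,-1,-1,-1,-1,-1,-1,-1,-1,-1,-1],
  "dp": [
    [0.002,0.015,0],
    [0.002,0.018,0],
    [0,0.012,0],
    [0,0.002,0.01],
    [0,0,0.02],
    [0,0,0.025],
    [0,0,0.02],
    [0,0,0.015],
    [0,0,0.005],
    [0,0,0],
    [0,0,0]
  ],
  "turn": [0.03,0.023,0,0,0,0,0,0,0,0,0]
}}

```text
t: 25.92
tool_pos: [0.434, -0.1393, 0.079]
tcp_rot: [0.79, -0.614, 0.0, -0.009]
ft_force: [0.3, 0.2, 0.0]
opening: 0.0871
```

```bash
python3 -c "
from nav import *
to(.425,-.160,.038,-1.356)"
```

```text
tilt(tool z xy) [0.011 0.013]
t25.9 pos [ 0.434  -0.1393  0.079 ] th-1.321 open0.0871 F [0.3 0.2 0. ]
 dp [0.0182 0.0144 0.0406] xyrows0.6
 turn 0.035 (or -3.107)
 after turn dp [0.0183 0.0132 0.041 ] (neg xy if th=ang+pi)
```

Emit:
{"fn": "jog_arm", "kwargs": {
  "hand": [-1,-1,-1,-1,-1,-1,1,1,1,1,1,1,1,1,1,1],
  "dp": [
    [0.009,0.005,0],
    [0.009,0.005,0],
    [0,0,0.013],
    [0,0,0.018],
    [0,0,0.01],
    [0,0,0],
    [0,0,0],
    [0,0,0],
    [0,0,0],
    [0,0,0],
    [0,0,0],
    [0,0,0],
    [0,0,0],
    [0,0,0],
    [0,0,0],
    [0,0,0]
  ],
  "turn": [0.02,0.015,0,0,0,0,0,0,0,0,0,0,0,0,0,0]
}}

```text
t: 27.25
tool_pos: [0.4346, -0.1678, 0.0452]
tcp_rot: [0.776, -0.631, 0.009, -0.008]
ft_force: [-0.4, -0.5, -1.1]
opening: 0.044
```

```bash
python3 -c "
from nav import *
to(*loc(BAY,.045,.06),.17,.045-np.pi/2)"
```

```text
tilt(tool z xy) [0.024 0.002]
t27.2 pos [ 0.4346 -0.1678  0.0452] th-1.366 open0.0440 F [-0.4 -0.5 -1.1]
 dp [-0.4348 -0.2028 -0.1213] xyrows12.0
 turn 0.160 (or -2.982)
 after turn dp [-0.4615 -0.128  -0.1248] (neg xy if th=ang+pi)
```

Emit:
{"fn": "jog_arm", "kwargs": {
  "hand": [1,1,1,1,1,1,1,1,1,1,1,1,1,1,1,1,1,1,1,1],
  "dp": [
    [0,0,-0.01],
    [0,0,-0.02],
    [0,0,-0.025],
    [0,0,-0.025],
    [0,0,-0.025],
    [0,0,-0.02],
    [-0.01,-0.004,0],
    [-0.02,-0.006,0],
    [-0.03,-0.01,0],
    [-0.03,-0.01,0],
    [-0.03,-0.01,0],
    [-0.03,-0.01,0],
    [-0.03,-0.01,0],
    [-0.03,-0.01,0],
    [-0.03,-0.01,0],
    [-0.03,-0.01,0],
    [-0.03,-0.01,0],
    [-0.03,-0.01,0],
    [-0.03,-0.01,0],
    [-0.02,-0.006,0]
  ],
  "turn": [0.05,0.06,0.05,0,0,0,0,0,0,0,0,0,0,0,0,0,0,0,0,0]
}}

```text
t: 28.92
tool_pos: [0.5411, 0.2327, 0.1659]
tcp_rot: [0.715, -0.699, 0.003, -0.005]
ft_force: [-0.0, 0.4, -1.1]
opening: 0.044
```

```bash
python3 -c "
from nav import *
to(*loc(BAY,.055,.06),.17,.045-np.pi/2)"
```

```text
tilt(tool z xy) [0.01  0.003]
t28.9 pos [0.5411 0.2327 0.1659] th-1.548 open0.0440 F [-0.   0.4 -1.1]
 dp [-0.0665 -0.0122 -0.0038] xyrows1.7
 turn -0.022 (or 3.120)
 after turn dp [-0.0662 -0.0136 -0.0041] (neg xy if th=ang+pi)
```

Emit:
{"fn": "jog_arm", "kwargs": {
  "hand": [1,1,1,1,1,1,1,1,1,1],
  "dp": [
    [-0.02,-0.006,0],
    [-0.018,-0.006,0],
    [-0.012,0,0],
    [-0.003,0,0],
    [0,0,0.015],
    [0,0,0.025],
    [0,0,0.025],
    [0,0,0.015],
    [0,0,0.005],
    [0,0,0]
  ],
  "turn": [-0.022,0,0,0,0,0,0,0,0,0]
}}

```text
t: 29.75
tool_pos: [0.5434, 0.3005, 0.0685]
tcp_rot: [0.728, -0.686, -0.004, -0.003]
ft_force: [-0.7, -0.4, -1.5]
opening: 0.0441
```

```bash
python3 -c "
from nav import *
to(*loc(BAY,.055,.06),.058,.045-np.pi/2)"
```

```text
tilt(tool z xy) [-0.003  0.01 ]
t29.8 pos [0.5434 0.3005 0.0685] th-1.511 open0.0441 F [-0.7 -0.4 -1.5]
 dp [ 0.0017 -0.0083  0.0105] xyrows0.2
 turn 0.015 (or -3.127)
 after turn dp [ 0.0015 -0.0083  0.0105] (neg xy if th=ang+pi)
```

Emit:
{"fn": "jog_arm", "kwargs": {
  "hand": [1,1,1,-0.35,-0.35,-0.35,-0.35,-0.35,-0.35,-0.35,-0.35,-1,-1,-1,-1,-1,-1,-1,-1,-1],
  "dp": [
    [0.001,-0.006,0.006],
    [0,0,0.006],
    [0,0,0],
    [0,0,0],
    [0,0,0],
    [0,0,0],
    [0,0,-0.01],
    [0,0,-0.025],
    [0,0,-0.03],
    [0,0,-0.03],
    [0,0,-0.025],
    [0,0,-0.01],
    [0.01,0.004,0],
    [0.02,0.006,0],
    [0.03,0.008,0],
    [0.033,0.008,0],
    [0.033,0.008,0],
    [0.033,0.008,0],
    [0.033,0.008,0],
    [0.033,0.008,0]
  ],
  "turn": [0,0,0,0,0,0,0,0,0,0,0,-0.1,-0.05,0,0,0,0,0,0,0]
}}

```text
t: 31.42
tool_pos: [0.5435, 0.0765, 0.2098]
tcp_rot: [0.787, -0.616, 0.002, -0.016]
ft_force: [1.2, 0.5, 0.2]
opening: 0.0868
```

```bash
python3 -c "
from nav import *
brushes(look(5))
to(.43,-.291,.17,-1.349)"
```

```text
red top 572 [ 0.647 -0.308] l0.092 w0.061 yaw -0.351
red top 498 [0.449 0.304] l0.099 w0.041 yaw -1.521
red scene 473 [0.433 0.308] l0.113 w0.061 yaw -1.507
blue top 446 [0.546 0.302] l0.098 w0.039 yaw 0.069
blue scene 383 [0.521 0.309] l0.093 w0.052 yaw 0.108
green top 432 [ 0.426 -0.291] l0.093 w0.038 yaw 0.205
green scene 485 [ 0.421 -0.29 ] l0.101 w0.044 yaw 0.210
yellow top 505 [ 0.757 -0.007] l0.106 w0.068 yaw 0.416
yellow top 464 [ 0.614 -0.283] l0.113 w0.088 yaw -0.348
yellow top 477 [0.456 0.176] l0.096 w0.040 yaw -1.483
yellow scene 445 [0.439 0.182] l0.098 w0.061 yaw -1.479
yellow scene 496 [ 0.616 -0.278] l0.119 w0.092 yaw -0.329
tilt(tool z xy) [0.021 0.018]
t31.5 pos [0.5447 0.0694 0.2091] th-1.340 open0.0867 F [ 0.4 -0.4 -0.2]
 dp [0.3251 0.1949 0.0302] xyrows9.5
 turn 0.009 (or -3.133)
 after turn dp [0.3264 0.1911 0.0391] (neg xy if th=ang+pi)
```

Emit:
{"fn": "jog_arm", "kwargs": {
  "hand": [-1,-1,-1,-1,-1,-1,-1,-1,-1,-1,-1,-1,-1,-1,-1],
  "dp": [
    [0.015,0.01,0],
    [0.025,0.014,0],
    [0.03,0.017,0],
    [0.03,0.017,0],
    [0.03,0.017,0],
    [0.03,0.017,0],
    [0.03,0.017,0],
    [0.03,0.017,0],
    [0.03,0.017,0],
    [0.03,0.016,0],
    [0.02,0.012,0],
    [0.01,0.008,0.01],
    [0,0,0.01],
    [0,0,0.01],
    [0,0,0]
  ],
  "turn": [0,0,0,0,0,0,0,0,0,0,0,0,0,0,0]
}}

```text
t: 32.77
tool_pos: [0.4466, -0.2772, 0.182]
tcp_rot: [0.789, -0.614, 0.014, -0.013]
ft_force: [-0.8, 0.2, 0.0]
opening: 0.0873
```

```bash
python3 -c "
from nav import *
to(.427,-.291,.04,-1.36)"
```

```text
tilt(tool z xy) [0.038 0.004]
t32.8 pos [ 0.4466 -0.2772  0.182 ] th-1.323 open0.0873 F [-0.8  0.2  0. ]
 dp [0.0078 0.0276 0.1411] xyrows0.7
 turn 0.037 (or -3.105)
 after turn dp [0.0094 0.022  0.142 ] (neg xy if th=ang+pi)
```

Emit:
{"fn": "jog_arm", "kwargs": {
  "hand": [-1,-1,-1,-1,-1,-1,-1,-1,-1,-1],
  "dp": [
    [0.006,0.013,0],
    [0.004,0.012,0],
    [0,0,0.015],
    [0,0,0.025],
    [0,0,0.025],
    [0,0,0.02],
    [0,0,0.012],
    [0,0,0.005],
    [0,0,0],
    [0,0,0]
  ],
  "turn": [0.02,0.017,0,0,0,0,0,0,0,0]
}}

```text
t: 33.6
tool_pos: [0.4266, -0.2889, 0.078]
tcp_rot: [0.779, -0.627, 0.015, -0.011]
ft_force: [0.2, 0.7, -0.3]
opening: 0.0871
```

```bash
python3 -c "
from nav import *
to(.427,-.291,.04,-1.36)"
```

```text
tilt(tool z xy) [ 0.037 -0.001]
t33.6 pos [ 0.4266 -0.2889  0.078 ] th-1.356 open0.0871 F [ 0.2  0.7 -0.3]
 dp [0.0018 0.0015 0.038 ] xyrows0.1
 turn 0.004 (or -3.138)
 after turn dp [0.0021 0.0001 0.038 ] (neg xy if th=ang+pi)
```

Emit:
{"fn": "jog_arm", "kwargs": {
  "hand": [-1,-1,-1,-1,1,1,1,1,1,1,1,1,1,1],
  "dp": [
    [0.002,0.001,0.01],
    [0,0,0.018],
    [0,0,0.011],
    [0,0,0],
    [0,0,0],
    [0,0,0],
    [0,0,0],
    [0,0,0],
    [0,0,0],
    [0,0,0],
    [0,0,0],
    [0,0,0],
    [0,0,0],
    [0,0,0]
  ],
  "turn": [0,0,0,0,0,0,0,0,0,0,0,0,0,0]
}}

```text
t: 34.77
tool_pos: [0.4316, -0.295, 0.0434]
tcp_rot: [0.778, -0.627, 0.021, -0.01]
ft_force: [0.2, 0.8, -1.0]
opening: 0.0438
```

```bash
python3 -c "
from nav import *
to(*loc(BAY,.048,-.06),.17,.045-np.pi/2)"
```

```text
tilt(tool z xy) [ 0.045 -0.01 ]
t34.8 pos [ 0.4316 -0.295   0.0434] th-1.357 open0.0438 F [ 0.2  0.8 -1. ]
 dp [-0.4359 -0.2218 -0.1259] xyrows12.2
 turn 0.168 (or -2.973)
 after turn dp [-0.4684 -0.1398 -0.1266] (neg xy if th=ang+pi)
```

Emit:
{"fn": "jog_arm", "kwargs": {
  "hand": [1,1,1,1,1,1,1,1,1,1,1,1,1,1,1,1,1,1,1,1],
  "dp": [
    [0,0,-0.01],
    [0,0,-0.02],
    [0,0,-0.025],
    [0,0,-0.025],
    [0,0,-0.025],
    [0,0,-0.02],
    [-0.01,-0.004,0],
    [-0.02,-0.006,0],
    [-0.03,-0.01,0],
    [-0.033,-0.01,0],
    [-0.033,-0.01,0],
    [-0.033,-0.01,0],
    [-0.033,-0.01,0],
    [-0.033,-0.01,0],
    [-0.033,-0.01,0],
    [-0.033,-0.01,0],
    [-0.033,-0.01,0],
    [-0.033,-0.01,0],
    [-0.033,-0.01,0],
    [-0.02,-0.006,0]
  ],
  "turn": [0.05,0.06,0.05,0,0,0,0,0,0,0,0,0,0,0,0,0,0,0,0,0]
}}

```text
t: 36.43
tool_pos: [0.5285, 0.1395, 0.1601]
tcp_rot: [0.718, -0.696, 0.015, -0.007]
ft_force: [-0.7, 0.1, -0.9]
opening: 0.044
```

```bash
python3 -c "
from nav import *
to(*loc(BAY,.048,-.06),.17,.045-np.pi/2)"
```

```text
tilt(tool z xy) [ 0.032 -0.01 ]
t36.4 pos [0.5285 0.1395 0.1601] th-1.540 open0.0440 F [-0.7  0.1 -0.9]
 dp [-0.0389 -0.0232 -0.0096] xyrows1.1
 turn -0.014 (or 3.128)
 after turn dp [-0.0387 -0.0234 -0.0099] (neg xy if th=ang+pi)
```

Emit:
{"fn": "jog_arm", "kwargs": {
  "hand": [1,1,1,1,1,1,1,1,1,1],
  "dp": [
    [-0.012,-0.01,0],
    [-0.01,-0.01,0],
    [-0.005,-0.005,0],
    [0,0,0],
    [0,0,0.015],
    [0,0,0.025],
    [0,0,0.02],
    [0,0,0.012],
    [0,0,0.005],
    [0,0,0]
  ],
  "turn": [-0.014,0,0,0,0,0,0,0,0,0]
}}

```text
t: 37.27
tool_pos: [0.5459, 0.1821, 0.0719]
tcp_rot: [0.729, -0.684, 0.009, -0.006]
ft_force: [-0.7, -0.5, -1.5]
opening: 0.0442
```

```bash
python3 -c "
from nav import *
to(*loc(BAY,.048,-.06),.055,.045-np.pi/2)"
```

```text
tilt(tool z xy) [ 0.021 -0.003]
t37.3 pos [0.5459 0.1821 0.0719] th-1.507 open0.0442 F [-0.7 -0.5 -1.5]
 dp [ 0.003  -0.0037  0.017 ] xyrows0.1
 turn 0.019 (or -3.122)
 after turn dp [ 0.003  -0.0041  0.0169] (neg xy if th=ang+pi)
```

Emit:
{"fn": "jog_arm", "kwargs": {
  "hand": [1,1,1,-0.35,-0.35,-0.35,-0.35,-0.35,-0.35,-0.35,-0.35,-0.35,-0.35,-0.35,-0.35,-0.35,-0.35,-0.35,-0.35,-0.35],
  "dp": [
    [0.003,-0.004,0.009],
    [0,0,0.008],
    [0,0,0],
    [0,0,0],
    [0,0,0],
    [0,0,0],
    [0,0,-0.01],
    [0,0,-0.025],
    [0,0,-0.03],
    [0,0,-0.03],
    [0,0,-0.025],
    [0,0,-0.01],
    [0,0,0],
    [0,0,0],
    [0,0,0],
    [0,0,0],
    [0,0,0],
    [0,0,0],
    [0,0,0],
    [0,0,0]
  ],
  "turn": [0,0,0,0,0,0,0,0,0,0,-0.1,-0.12,-0.12,-0.12,-0.12,-0.12,-0.12,-0.12,-0.12,-0.12]
}}

```text
t: 38.93
tool_pos: [0.5526, 0.1853, 0.2128]
tcp_rot: [0.99, -0.139, 0.024, -0.003]
ft_force: [-0.9, 0.6, -0.1]
opening: 0.0587
```

Emit:
{"fn": "jog_arm", "kwargs": {
  "hand": [-0.35,-0.35,-0.35,-0.35,-0.35],
  "dp": [
    [0,0,0],
    [0,0,0],
    [0,0,0],
    [0,0,0],
    [0,0,0]
  ],
  "turn": [-0.12,-0.12,-0.1,-0.02,0]
}}

```text
t: 39.35
tool_pos: [0.5532, 0.1873, 0.2196]
tcp_rot: [0.998, 0.052, 0.027, 0.002]
ft_force: [-0.9, -0.5, 0.3]
opening: 0.0588
```

```bash
python3 -c "
from nav import *
look(6)
to(.6255,.245,.15,.045)
import cv2
a=cv2.imread('pics/scene6.png')[80:310,180:510];cv2.imwrite('pics/s6c.png',cv2.resize(a,None,fx=2.4,fy=2.4))"
```

```text
tilt(tool z xy) [ 0.055 -0.001]
t39.5 pos [0.5533 0.1874 0.2195] th0.102 open0.0585 F [-0.1  0.7  0.3]
 dp [ 0.0738 -0.0505  0.0733] xyrows2.2
 turn 0.057 (or -3.085)
 after turn dp [ 0.0748 -0.0543  0.0695] (neg xy if th=ang+pi)
```

View pics/s6c.png

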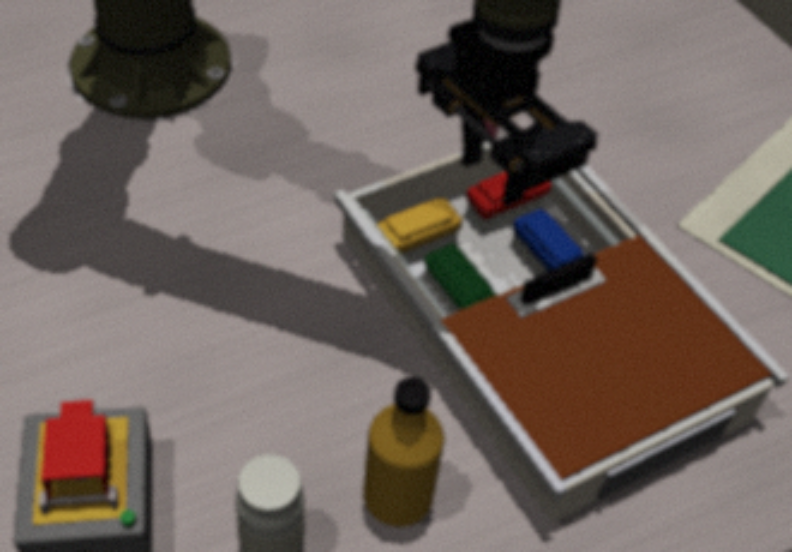

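All four brushes lie flat in the bay: yellow (420,223), red (510,190), blue (548,238), green (458,272). The handle is at (558,278). Next I shut the cover.

Emit:
{"fn": "jog_arm", "kwargs": {
  "hand": [-0.35,-0.35,-0.35,-0.35,-0.35,-0.35,-0.35,-0.35],
  "dp": [
    [0.02,-0.015,0],
    [0.025,-0.018,0],
    [0.018,-0.012,0],
    [0.005,-0.005,0.01],
    [0,0,0.02],
    [0,0,0.02],
    [0,0,0.01],
    [0,0,0]
  ],
  "turn": [0.03,0.027,0,0,0,0,0,0]
}}

```text
t: 40.12
tool_pos: [0.6239, 0.2404, 0.1614]
tcp_rot: [0.999, 0.015, 0.028, 0.002]
ft_force: [-0.5, -0.4, -0.3]
opening: 0.0587
```

```bash
python3 -c "
from nav import *
to(.6255,.245,.104,.045)"
```

```text
tilt(tool z xy) [ 0.056 -0.004]
t40.1 pos [0.6239 0.2404 0.1614] th0.030 open0.0587 F [-0.5 -0.4 -0.3]
 dp [-0.0014 -0.0048  0.0574] xyrows0.1
 turn -0.015 (or 3.126)
 after turn dp [ 0.0018 -0.0045  0.0574] (neg xy if th=ang+pi)
```

Emit:
{"fn": "jog_arm", "kwargs": {
  "hand": [-0.35,-0.35,-0.35,-0.35,-0.35,-0.35,1,1,1,1,1,1,1,1,1,1],
  "dp": [
    [-0.001,-0.003,0.01],
    [0,0,0.018],
    [0,0,0.015],
    [0,0,0.009],
    [0,0,0.004],
    [0,0,0],
    [0,0,0],
    [0,0,0],
    [0,0,0],
    [0,0,0],
    [0,0,0],
    [0,0,0],
    [0,0,0],
    [0,0,0],
    [0,0,0],
    [0,0,0]
  ],
  "turn": [-0.015,0,0,0,0,0,0,0,0,0,0,0,0,0,0,0]
}}

```text
t: 41.45
tool_pos: [0.6247, 0.2439, 0.1072]
tcp_rot: [0.999, 0.023, 0.029, 0.002]
ft_force: [0.9, 0.0, -0.2]
opening: 0.0124
```

```bash
python3 -c "
from nav import *
to(*loc(BAY,-.085,0),.104,.045)"
```

```text
tilt(tool z xy) [ 0.057 -0.003]
t41.5 pos [0.6247 0.2439 0.1072] th0.046 open0.0124 F [ 0.9  0.  -0.2]
 dp [-0.2103  0.001  -0.0088] xyrows5.3
 turn 0.001 (or -3.140)
 after turn dp [-0.2104  0.0012  0.0032] (neg xy if th=ang+pi)
```

Emit:
{"fn": "jog_arm", "kwargs": {
  "hand": [1,1,1,1,1,1,1,1,1,1,1,1,1,1,1,1,1,1,1],
  "dp": [
    [-0.008,0,-0.0005],
    [-0.014,0,-0.0007],
    [-0.014,0,-0.0007],
    [-0.014,0,-0.0007],
    [-0.014,0,-0.0007],
    [-0.014,0,-0.0007],
    [-0.014,0,-0.0007],
    [-0.014,0,-0.0007],
    [-0.014,0,-0.0007],
    [-0.014,0,-0.0007],
    [-0.014,0,-0.0007],
    [-0.014,0,-0.0007],
    [-0.012,0,-0.0006],
    [-0.01,0,-0.0005],
    [-0.01,0,-0.0005],
    [-0.006,0,0],
    [-0.005,0,0],
    [-0.004,0,0],
    [-0.004,0,0]
  ],
  "turn": [0,0,0,0,0,0,0,0,0,0,0,0,0,0,0,0,0,0,0]
}}

```text
t: 43.03
tool_pos: [0.4171, 0.234, 0.107]
tcp_rot: [0.999, 0.021, 0.049, 0.001]
ft_force: [2.9, -0.2, 4.4]
opening: 0.0131
```

```bash
python3 -c "
from nav import *
to(*loc(BAY,-.085,0),.104,.045)"
```

```text
tilt(tool z xy) [0.098 0.   ]
t43.0 pos [0.4171 0.234  0.107 ] th0.043 open0.0131 F [ 2.9 -0.2  4.4]
 dp [-0.0028  0.0007  0.0027] xyrows0.1
 turn -0.002 (or 3.139)
 after turn dp [-0.0025  0.0007  0.003 ] (neg xy if th=ang+pi)
```

Emit:
{"fn": "jog_arm", "kwargs": {
  "hand": [1,1,1,1,1],
  "dp": [
    [-0.004,0,0],
    [-0.004,0,0],
    [-0.005,0,0],
    [-0.005,0,0],
    [-0.005,0,0]
  ],
  "turn": [0,0,0,0,0]
}}

```text
t: 43.45
tool_pos: [0.4143, 0.2336, 0.1074]
tcp_rot: [0.997, 0.02, 0.074, -0.007]
ft_force: [18.2, 2.3, -15.0]
opening: 0.0139
```

```bash
python3 -c "
from nav import *
to(*loc(BAY,-.085,0),.104,.045)"
```

```text
tilt(tool z xy) [0.147 0.016]
t43.5 pos [0.4143 0.2336 0.1074] th0.040 open0.0139 F [ 18.2   2.3 -15. ]
 dp [-0.0002  0.0005  0.0034] xyrows0.0
 turn -0.005 (or 3.136)
 after turn dp [0.0003 0.0005 0.0034] (neg xy if th=ang+pi)
```

Emit:
{"fn": "jog_arm", "kwargs": {
  "hand": [-0.35,-0.35,-0.35,-0.35,-0.35,-0.35,-0.35,-0.35,-0.35,-0.35,-0.35,-0.35,-0.35,-0.35,-0.35,-0.35,-0.35,-0.35,-0.35,-0.35],
  "dp": [
    [0,0,0],
    [0,0,0],
    [0,0,0],
    [0,0,0],
    [0,0,-0.01],
    [0,0,-0.025],
    [0,0,-0.03],
    [0,0,-0.03],
    [0,0,-0.02],
    [0,0,0],
    [0,0,0],
    [0,0,0],
    [0,0,0],
    [0,0,0],
    [0,0,0],
    [0,0,0],
    [0,0,0],
    [0,0,0],
    [0,0,0],
    [0,0,0]
  ],
  "turn": [0,0,0,0,0,0,0,0,0,-0.1,-0.11,-0.11,-0.11,-0.11,-0.11,-0.11,-0.11,-0.11,-0.11,0]
}}

```text
t: 45.12
tool_pos: [0.3867, 0.2348, 0.222]
tcp_rot: [0.824, 0.562, 0.059, 0.031]
ft_force: [-1.0, 0.1, -0.3]
opening: 0.0591
```

```bash
sed -i 's/BOX=.*/BOX=(.656,-.296,-.335)/' nav.py
python3 - <<'E'
from nav import *
from ov import *
ims=look(7)
to(*loc(BOX,-.115,0),.22,1.236)
f=BOX
it=[(rect(f,.065,.056,.12,-.065),True),(rect(f,.02,.03,.114,-.085),True),(rect(f,.14,.12,.07,-.106),True)]
overlay(ims,it,'ov7',{'top':(400,130,80,90),'scene':(170,230,90,90)},f=4.4)
a=cv2.imread('pics/ov7_top.png');b=cv2.imread('pics/ov7_scene.png');h=max(a.shape[0],b.shape[0])
cv2.imwrite('pics/ov7.png',np.hstack([cv2.copyMakeBorder(x,0,h-x.shape[0],0,0,cv2.BORDER_CONSTANT) for x in(a,b)]))
# cover state
a=ims['scene'][80:310,260:510,::-1]; cv2.imwrite('pics/s7c.png',cv2.resize(a,None,fx=2,fy=2))
E
```

```text
tilt(tool z xy) [0.132 0.016]
t45.2 pos [0.3868 0.2349 0.2221] th1.194 open0.0588 F [-0.2 -0.3  0.9]
 dp [-0.3989  0.331   0.0155] xyrows13.0
 turn -0.042 (or 3.100)
 after turn dp [-0.4129  0.3137  0.0021] (neg xy if th=ang+pi)
```

View pics/ov7.png

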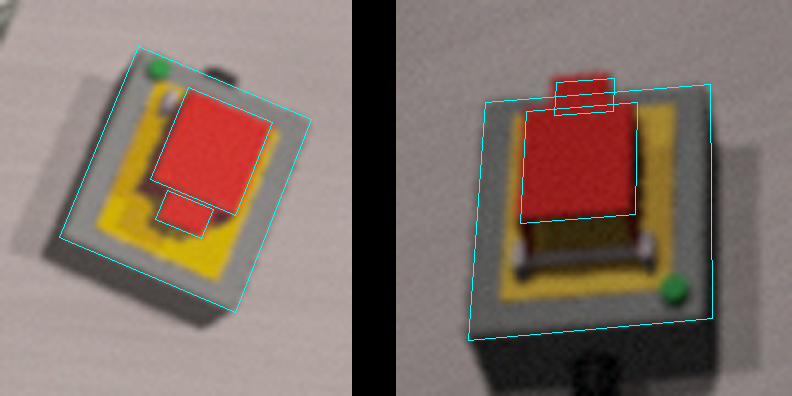

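View pics/s7c.png

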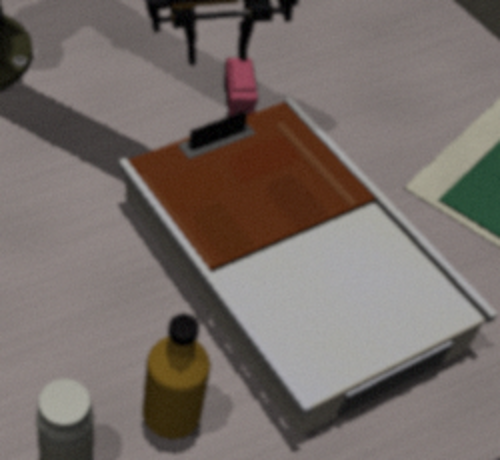

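The overlay fits well: the tab, hood and box outlines line up in both views. The cover is fully shut. Next I go to the control box.

Emit:
{"fn": "jog_arm", "kwargs": {
  "hand": [-0.35,-0.35,-0.35,-0.35,-0.35,-0.35,-0.35,-0.35,-0.35,-0.35,-0.35,-0.35,-0.35,-0.35,-0.35,-0.35,-0.35,-0.35,-0.35,-0.35],
  "dp": [
    [-0.01,0.008,0],
    [-0.018,0.015,0.001],
    [-0.024,0.019,0.001],
    [-0.024,0.019,0.001],
    [-0.024,0.019,0.001],
    [-0.024,0.019,0.001],
    [-0.024,0.019,0.001],
    [-0.024,0.019,0.001],
    [-0.024,0.019,0.001],
    [-0.024,0.019,0.001],
    [-0.024,0.019,0.001],
    [-0.024,0.019,0.001],
    [-0.024,0.019,0.001],
    [-0.024,0.019,0.001],
    [-0.024,0.019,0.001],
    [-0.024,0.019,0.001],
    [-0.018,0.012,0],
    [-0.01,0.008,0],
    [-0.004,0,0],
    [0,0,0]
  ],
  "turn": [-0.02,-0.02,0,0,0,0,0,0,0,0,0,0,0,0,0,0,0,0,0,0]
}}

```text
t: 46.88
tool_pos: [0.5409, -0.2653, 0.216]
tcp_rot: [0.829, 0.555, 0.059, 0.029]
ft_force: [-1.4, 0.7, -0.3]
opening: 0.0587
```

```bash
python3 -c "
from nav import *
to(*loc(BOX,-.115,0),.2,1.236)"
```

```text
tilt(tool z xy) [0.129 0.017]
t46.9 pos [ 0.5409 -0.2653  0.216 ] th1.183 open0.0587 F [-1.4  0.7 -0.3]
 dp [0.008  0.0015 0.0168] xyrows0.2
 turn -0.053 (or 3.088)
 after turn dp [0.0088 0.0038 0.016 ] (neg xy if th=ang+pi)
```

```bash
python3 -c "
from nav import *
to(*loc(BOX,-.080,0),.165,1.236)"
```

```text
tilt(tool z xy) [0.129 0.017]
t46.9 pos [ 0.5409 -0.2653  0.216 ] th1.183 open0.0587 F [-1.4  0.7 -0.3]
 dp [0.0075 0.0322 0.0556] xyrows0.8
 turn -0.053 (or 3.088)
 after turn dp [0.0088 0.0388 0.051 ] (neg xy if th=ang+pi)
```

Emit:
{"fn": "jog_arm", "kwargs": {
  "hand": [-0.35,-0.35,-0.35,-0.35,-0.35,-0.35,-0.35,-0.35],
  "dp": [
    [0.004,0.01,0],
    [0.004,0.014,0.01],
    [0.001,0.008,0.014],
    [0,0.002,0.016],
    [0,0,0.01],
    [0,0,0.003],
    [0,0,0],
    [0,0,0]
  ],
  "turn": [-0.03,-0.023,0,0,0,0,0,0]
}}

```text
t: 47.55
tool_pos: [0.5893, -0.2543, 0.1696]
tcp_rot: [0.808, 0.585, 0.061, 0.03]
ft_force: [-0.3, -0.6, -0.5]
opening: 0.0586
```

```bash
python3 -c "
from nav import *
to(*loc(BOX,-.080,0),.123,1.236)"
```

```text
tilt(tool z xy) [0.134 0.023]
t47.5 pos [ 0.5893 -0.2543  0.1696] th1.256 open0.0586 F [-0.3 -0.6 -0.5]
 dp [-0.0203 -0.0091  0.0446] xyrows0.6
 turn 0.020 (or -3.121)
 after turn dp [-0.0174 -0.0033  0.0466] (neg xy if th=ang+pi)
```

Emit:
{"fn": "jog_arm", "kwargs": {
  "hand": [-0.35,-0.35,-0.35,-0.35,-0.35,-0.35,-0.35,-0.35],
  "dp": [
    [-0.01,-0.005,0],
    [-0.009,-0.004,0],
    [0,0,0],
    [0,0,0.012],
    [0,0,0.016],
    [0,0,0.01],
    [0,0,0.003],
    [0,0,0]
  ],
  "turn": [0.01,0.01,0,0,0,0,0,0]
}}

```text
t: 48.22
tool_pos: [0.579, -0.2732, 0.1278]
tcp_rot: [0.816, 0.574, 0.062, 0.033]
ft_force: [-0.3, -0.2, -0.1]
opening: 0.0586
```

```bash
python3 -c "
from nav import *
to(*loc(BOX,-.080,0),.123,1.236)"
```

```text
tilt(tool z xy) [0.139 0.018]
t48.2 pos [ 0.579  -0.2732  0.1278] th1.231 open0.0586 F [-0.3 -0.2 -0.1]
 dp [ 0.0035 -0.0004  0.005 ] xyrows0.1
 turn -0.005 (or 3.136)
 after turn dp [0.0038 0.0002 0.0048] (neg xy if th=ang+pi)
```

Emit:
{"fn": "jog_arm", "kwargs": {
  "hand": [-0.35,-0.35,1,1,1,1,1,1,1,1],
  "dp": [
    [0.003,0,0.005],
    [0,0,0],
    [0,0,0],
    [0,0,0],
    [0,0,0],
    [0,0,0],
    [0,0,0],
    [0,0,0],
    [0,0,0],
    [0,0,0]
  ],
  "turn": [0,0,0,0,0,0,0,0,0,0]
}}

```text
t: 49.05
tool_pos: [0.5814, -0.2716, 0.1241]
tcp_rot: [0.816, 0.574, 0.062, 0.034]
ft_force: [1.2, 0.2, -1.5]
opening: 0.0294
```

```bash
cat > arc.py <<'E'
from nav import *
s=r.state();A=R.from_quat(s['tcp_rot']);f=BOX
def q(): return s['tool_pos']+A.apply([0,0,.009])
def local(p): d=np.array(p)-[f[0],f[1],.08];c,n=np.cos(f[2]),np.sin(f[2]);return np.array([-(c*d[0]+n*d[1]),-n*d[0]+c*d[1],d[2]])
l=local(q());rad=np.hypot(l[0],l[2]);a0=np.arctan2(l[2],l[0])
print('t%.2f'%s['t'],'open%.4f'%s['opening'],'F',s['ft_force'].round(1),'contact front,y,h',l.round(4),'rad%.4f'%rad,'guard~%.3f'%(a0-np.arctan2(34,79)))
Rr=.086
def rows(th):  # dp in tool axes for successive guard angles
    p=q()
    for t in th:
        a=t+np.arctan2(34,79);fr,h=Rr*np.cos(a),Rr*np.sin(a)
        w=np.array([*loc(f,-fr,0),.08+h]);w[:2]+=0
        d=A.inv().apply(w-p);print('%.2f'%t,d.round(4).tolist());p=w
E
python3 -c "
from arc import *
rows(np.arange(.05,1.55,.1))"
```

```text
t49.05 open0.0294 F [ 1.2  0.2 -1.5] contact front,y,h [ 0.0773 -0.0009  0.0352] rad0.0850 guard~0.021
0.05 [0.0011, 0.0005, -0.0026]
0.15 [0.0005, 0.0051, -0.0069]
0.25 [0.0005, 0.0058, -0.0064]
0.35 [0.0004, 0.0064, -0.0058]
0.45 [0.0004, 0.0069, -0.0051]
0.55 [0.0004, 0.0074, -0.0044]
0.65 [0.0003, 0.0078, -0.0036]
0.75 [0.0003, 0.0081, -0.0028]
0.85 [0.0002, 0.0084, -0.002]
0.95 [0.0002, 0.0085, -0.0012]
1.05 [0.0001, 0.0086, -0.0003]
1.15 [0.0001, 0.0086, 0.0006]
1.25 [0.0, 0.0085, 0.0014]
1.35 [-0.0, 0.0083, 0.0022]
1.45 [-0.0001, 0.008, 0.0031]
```

Emit:
{"fn": "jog_arm", "kwargs": {
  "hand": [1,1,1,1,1,1,1,1,1,1,1,1],
  "dp": [
    [0,0.001,-0.003],
    [0,0.002,-0.004],
    [0,0.0025,-0.0035],
    [0,0.0028,-0.0035],
    [0,0.003,-0.0033],
    [0,0.003,-0.003],
    [0,0.0032,-0.003],
    [0,0.0033,-0.0028],
    [0,0.0035,-0.0026],
    [0,0.0036,-0.0024],
    [0,0.0037,-0.0023],
    [0,0.0038,-0.0022]
  ],
  "turn": [0,0,0,0,0,0,0,0,0,0,0,0]
}}

```text
t: 50.05
tool_pos: [0.606, -0.2808, 0.1586]
tcp_rot: [0.816, 0.574, 0.058, 0.025]
ft_force: [-0.6, 0.7, -5.7]
opening: 0.0294
```

```bash
python3 -c "
from arc import *
rows(np.arange(round(a0-.406+.1,2),1.6,.1))"
```

```text
t50.05 open0.0294 F [-0.6  0.7 -5.7] contact front,y,h [ 0.0513 -0.0014  0.0697] rad0.0865 guard~0.530
0.63 [0.0018, 0.0079, -0.0034]
0.73 [0.0003, 0.008, -0.0031]
0.83 [0.0003, 0.0083, -0.0023]
0.93 [0.0002, 0.0085, -0.0015]
1.03 [0.0002, 0.0086, -0.0006]
1.13 [0.0001, 0.0086, 0.0002]
1.23 [0.0, 0.0085, 0.0011]
1.33 [-0.0, 0.0084, 0.0019]
1.43 [-0.0001, 0.0081, 0.0027]
1.53 [-0.0001, 0.0078, 0.0035]
```

Emit:
{"fn": "jog_arm", "kwargs": {
  "hand": [1,1,1,1,1,1,1,1,1,1,1,1,1,1],
  "dp": [
    [0.0005,0.0045,-0.0022],
    [0.0005,0.0045,-0.002],
    [0,0.0045,-0.002],
    [0,0.0045,-0.0016],
    [0,0.0047,-0.0014],
    [0,0.0047,-0.001],
    [0,0.0048,-0.0008],
    [0,0.0048,-0.0005],
    [0,0.0048,-0.0002],
    [0,0.0048,0],
    [0,0.0048,0.0003],
    [0,0.0048,0.0006],
    [0,0.0047,0.0008],
    [0,0.0047,0.001]
  ],
  "turn": [0,0,0,0,0,0,0,0,0,0,0,0,0,0]
}}

```text
t: 51.22
tool_pos: [0.6696, -0.3037, 0.1762]
tcp_rot: [0.816, 0.575, 0.056, 0.022]
ft_force: [-4.4, 3.4, -3.6]
opening: 0.0293
```

```bash
python3 -c "
from arc import *
rows(np.arange(round(a0-.406+.1,2),1.65,.1))"
```

```text
t51.22 open0.0293 F [-4.4  3.4 -3.6] contact front,y,h [-0.0163 -0.0022  0.0873] rad0.0888 guard~1.349
1.45 [0.0019, 0.0074, 0.0057]
1.55 [-0.0001, 0.0078, 0.0036]
```

Emit:
{"fn": "jog_arm", "kwargs": {
  "hand": [1,1,1,1],
  "dp": [
    [0.001,0.0045,0.002],
    [0.001,0.0045,0.002],
    [0,0.004,0.002],
    [0,0.003,0.0015]
  ],
  "turn": [0,0,0,0]
}}

```text
t: 51.55
tool_pos: [0.6874, -0.3101, 0.1716]
tcp_rot: [0.817, 0.574, 0.054, 0.023]
ft_force: [-5.5, 2.4, -3.9]
opening: 0.0293
```

```bash
cat >> arc.py <<'E'
def tip(front,h): # move of tip to box-plane point
    w=np.array([*loc(f,-front,0),.08+h])-A.apply([0,0,.017])-s['tool_pos']
    print('tip now',local(s['tool_pos']+A.apply([0,0,.017])).round(4),'-> dp',A.inv().apply(w).round(4))
E
python3 -c "
from arc import *
tip(.078,.014)"
```

```text
t51.55 open0.0293 F [-5.5  2.4 -3.9] contact front,y,h [-0.0352 -0.0024  0.0826] rad0.0898 guard~1.567
tip now [-0.036  -0.0019  0.0747] -> dp [-0.0027 -0.1195  0.0489]
```

Emit:
{"fn": "jog_arm", "kwargs": {
  "hand": [-0.35,-0.35,-0.35,-0.35,1,1,1,1],
  "dp": [
    [0,0,0],
    [0,-0.004,0],
    [0,-0.025,0],
    [0,-0.032,0.004],
    [-0.001,-0.032,0.012],
    [-0.001,-0.02,0.016],
    [-0.001,-0.006,0.012],
    [0,0,0.003]
  ],
  "turn": [0,0,0,0,0,0,0,0]
}}

```text
t: 52.22
tool_pos: [0.5965, -0.2767, 0.1246]
tcp_rot: [0.815, 0.574, 0.069, 0.045]
ft_force: [-0.3, 1.1, 0.2]
opening: 0.0364
```

```bash
python3 -c "
from arc import *
tip(.075,.014);tip(.036,.014)"
```

```text
t52.22 open0.0364 F [-0.3  1.1  0.2] contact front,y,h [ 0.0611 -0.0008  0.0358] rad0.0708 guard~0.123
tip now [ 0.0599 -0.0004  0.0279] -> dp [-0.0005 -0.017   0.0114]
tip now [ 0.0599 -0.0004  0.0279] -> dp [-0.0004  0.0215  0.0174]
```

Emit:
{"fn": "jog_arm", "kwargs": {
  "hand": [1,1,1,1,1,1,1],
  "dp": [
    [0,-0.01,0.006],
    [0,-0.008,0.006],
    [0,0,0],
    [0,0,0],
    [0,0.006,0.001],
    [0,0.011,0.002],
    [0,0.011,0.002]
  ],
  "turn": [0,0,0,0,0,0,0]
}}

```text
t: 52.8
tool_pos: [0.6167, -0.2844, 0.1191]
tcp_rot: [0.814, 0.573, 0.073, 0.055]
ft_force: [-1.6, 0.0, -0.8]
opening: 0.0006
```

```bash
python3 -c "
from arc import *
tip(.036,.014)"
```

```text
t52.80 open0.0006 F [-1.6  0.  -0.8] contact front,y,h [ 0.0394 -0.0015  0.0303] rad0.0497 guard~0.249
tip now [ 0.038  -0.0011  0.0224] -> dp [0.0006 0.0005 0.0087]
```

Emit:
{"fn": "jog_arm", "kwargs": {
  "hand": [1,1,1],
  "dp": [
    [0,0.004,0.005],
    [0,0.005,0.004],
    [0,0.005,0]
  ],
  "turn": [0,0,0]
}}

```text
t: 53.05
tool_pos: [0.6211, -0.2862, 0.1185]
tcp_rot: [0.815, 0.574, 0.064, 0.042]
ft_force: [-19.2, 8.7, 6.9]
opening: 0.0002
```

```bash
python3 -c "
from arc import *
tip(.036,.014)"
```

```text
t53.05 open0.0002 F [-19.2   8.7   6.9] contact front,y,h [ 0.0349 -0.0018  0.0296] rad0.0458 guard~0.297
tip now [ 0.0338 -0.0013  0.0217] -> dp [ 0.0009 -0.0033  0.0074]
```

```bash
python3 -c "
from nav import *
import cv2
i=look(8)
a=i['top'][130:220,400:480,::-1];b=i['scene'][220:320,165:265,::-1]
cv2.imwrite('pics/c8.png',cv2.hconcat([cv2.resize(a,(356,400),interpolation=2),cv2.resize(b,(400,400),interpolation=2)]))"
```

```text
(no output)
```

View pics/c8.png

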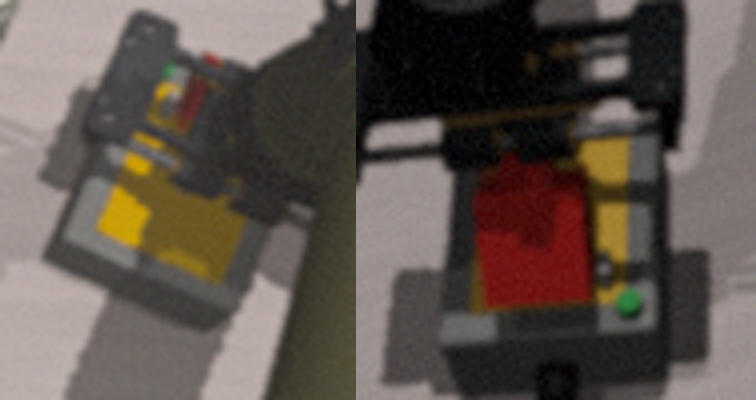

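Emit:
{"fn": "jog_arm", "kwargs": {
  "hand": [1,1,1,1,1,1,1,1,1,1],
  "dp": [
    [0,-0.008,0],
    [0,-0.02,0],
    [0,-0.025,-0.003],
    [0,-0.025,-0.003],
    [0,-0.025,-0.003],
    [0,-0.015,-0.003],
    [0,-0.005,-0.01],
    [0,0,-0.02],
    [0,0,-0.02],
    [0,0,0]
  ],
  "turn": [0,0,0,0,0,0,0,0,0,0]
}}

```text
t: 53.98
tool_pos: [0.5028, -0.246, 0.1702]
tcp_rot: [0.814, 0.575, 0.069, 0.048]
ft_force: [0.3, -0.7, 0.2]
opening: 0.0005
```

```bash
python3 -c "
from arc import *
tip(.036,.014)
import cv2
i=look(9)
a=i['top'][130:220,400:480,::-1];b=i['scene'][220:320,165:265,::-1]
cv2.imwrite('pics/c9.png',cv2.hconcat([cv2.resize(a,(356,400),interpolation=2),cv2.resize(b,(400,400),interpolation=2)]))"
```

```text
t53.98 open0.0005 F [ 0.3 -0.7  0.2] contact front,y,h [ 0.1597 -0.0026  0.0813] rad0.1792 guard~0.064
tip now [ 0.1585 -0.0022  0.0734] -> dp [-0.0009  0.1116  0.0779]
```

View pics/c9.png

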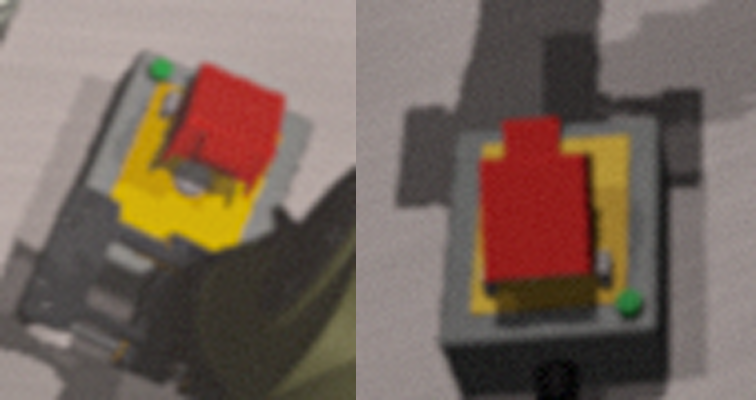

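Run:
```python
from nav import *
import vis,cv2
f=BOX
for n,fr,h in(('pivot',.036,-.008),('off tip',.0507,.025),('on tip',.0213,.025)):
    uv=vis.proj('top',[*loc(f,-fr,0),.08+h])[0]; print(n,uv.round(1),'crop',((uv-[400,130])*[356/80,400/90]).round(0))
a=cv2.imread('pics/top9.png')[155:185,425:465];cv2.imwrite('pics/c9z.png',cv2.resize(a,None,fx=14,fy=14,interpolation=cv2.INTER_CUBIC))
```

```text
pivot [442.1 169.7] crop [187. 177.]
off tip [443.6 171.2] crop [194. 183.]
on tip [447.4 161.8] crop [211. 141.]
```

View pics/c9z.png

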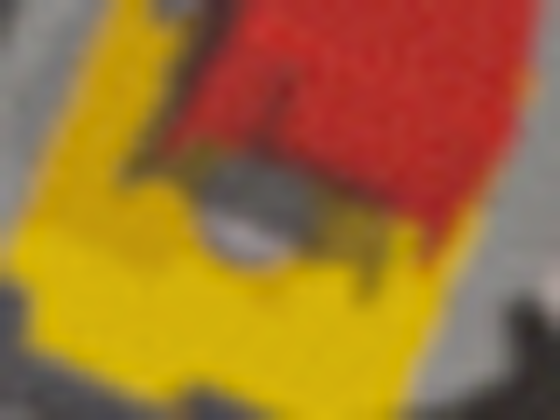

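The guard is lowering by itself, and under it only the bushing shows at (442,171), with no bat leaning forward. I back away and wait for it to close.

Emit:
{"fn": "jog_arm", "kwargs": {
  "hand": [1,1,1,1,1,1,1,1,1,1,1,1,1,1,1,1,1,1,1,1],
  "dp": [
    [0,0,-0.02],
    [0,0,-0.02],
    [0,0,-0.02],
    [0,0,-0.01],
    [0.01,0,0],
    [0.02,0,0],
    [0.02,0,0],
    [0.02,0,0],
    [0.02,0,0],
    [0.02,0,0],
    [0.02,0,0],
    [0.01,0,0],
    [0,0,0],
    [0,0,0],
    [0,0,0],
    [0,0,0],
    [0,0,0],
    [0,0,0],
    [0,0,0],
    [0,0,0]
  ],
  "turn": [0,0,0,0,0,0,0,0,0,0,0,0,0,0,0,0,0,0,0,0]
}}

```text
t: 55.75
tool_pos: [0.5386, -0.102, 0.2274]
tcp_rot: [0.815, 0.575, 0.064, 0.034]
ft_force: [0.4, -0.1, 0.4]
opening: 0.0002
```

Emit:
{"fn": "jog_arm", "kwargs": {
  "hand": [1,1,1,1,1,1,1,1,1,1,1,1,1,1,1,1,1,1,1,1],
  "dp": [
    [0,0,0],
    [0,0,0],
    [0,0,0],
    [0,0,0],
    [0,0,0],
    [0,0,0],
    [0,0,0],
    [0,0,0],
    [0,0,0],
    [0,0,0],
    [0,0,0],
    [0,0,0],
    [0,0,0],
    [0,0,0],
    [0,0,0],
    [0,0,0],
    [0,0,0],
    [0,0,0],
    [0,0,0],
    [0,0,0]
  ],
  "turn": [0,0,0,0,0,0,0,0,0,0,0,0,0,0,0,0,0,0,0,0]
}}

```text
t: 57.42
tool_pos: [0.5386, -0.1029, 0.2279]
tcp_rot: [0.816, 0.574, 0.064, 0.035]
ft_force: [-1.2, -0.7, 0.5]
opening: 0.0003
```

Emit:
{"fn": "jog_arm", "kwargs": {
  "hand": [1,1,1,1,1,1,1,1,1,1,1,1,1,1,1,1,1,1,1,1],
  "dp": [
    [0,0,0],
    [0,0,0],
    [0,0,0],
    [0,0,0],
    [0,0,0],
    [0,0,0],
    [0,0,0],
    [0,0,0],
    [0,0,0],
    [0,0,0],
    [0,0,0],
    [0,0,0],
    [0,0,0],
    [0,0,0],
    [0,0,0],
    [0,0,0],
    [0,0,0],
    [0,0,0],
    [0,0,0],
    [0,0,0]
  ],
  "turn": [0,0,0,0,0,0,0,0,0,0,0,0,0,0,0,0,0,0,0,0]
}}

```text
t: 59.08
tool_pos: [0.5387, -0.1029, 0.2279]
tcp_rot: [0.815, 0.574, 0.064, 0.035]
ft_force: [0.2, 0.3, -0.1]
opening: 0.0004
```

Run:
```python
from nav import *
import cv2,vis
i=look(10);i0={n:cv2.imread(f'pics/{n}0.png')[...,::-1] for n in('top','scene')}
to(.5,-.3,.3)
for n,(a,b,c,d) in {'top':(135,215,405,475),'scene':(235,325,180,260)}.items():
    for nm,im in(('before',i0[n]),('now',i[n])):
        M=vis.masks({n:np.ascontiguousarray(im)},'red')[n][a:b,c:d];ys,xs=np.where(M);print(n,nm,M.sum(),xs.mean().round(2),ys.mean().round(2),xs.min(),xs.max(),ys.min(),ys.max())
a=i['top'][70:270,160:480,::-1];b=i['scene'][100:330,170:510,::-1]
cv2.imwrite('pics/fin.png',cv2.vconcat([cv2.resize(a,(480,300),interpolation=2),cv2.resize(b,(480,300),interpolation=2)]))
```

```text
tilt(tool z xy) [0.144 0.016]
t59.2 pos [ 0.5386 -0.1029  0.2279] th1.231 open0.0006 F [-0.7  0.1  0.2]
 dp [-0.1937  0.04   -0.0801] xyrows4.9
top before 573 41.22 31.21 27 56 16 47
top now 76 51.21 29.12 47 56 21 42
scene before 760 31.13 29.41 18 44 12 45
scene now 762 31.08 29.46 18 44 12 47
```

View pics/fin.png

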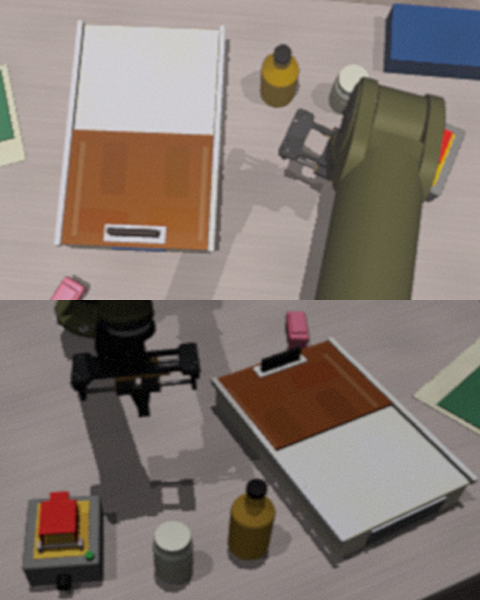

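Run:
```python
from nav import *
import cv2,vis
for nm,fr,h in(('off tip',.0507,.025),('on tip',.0213,.025),('pivot',.036,-.008)): print(nm,vis.proj('scene',[*loc(BOX,-fr,0),.08+h])[0].round(1))
a=cv2.imread('pics/scene0.png')[262:300,190:240];b=cv2.imread('pics/scene10.png')[262:300,190:240]
d=cv2.absdiff(a,b).max(2);ys,xs=np.where(d>45);print(len(xs),xs.mean()+190 if len(xs) else '',ys.mean()+262 if len(ys) else '',d.max())
cv2.imwrite('pics/cmp.png',cv2.resize(cv2.hconcat([a,b]),None,fx=7.5,fy=7.5,interpolation=2))
```

```text
off tip [212.6 262.8]
on tip [212.2 274.2]
pivot [214.6 276. ]
0   15
```

View pics/cmp.png

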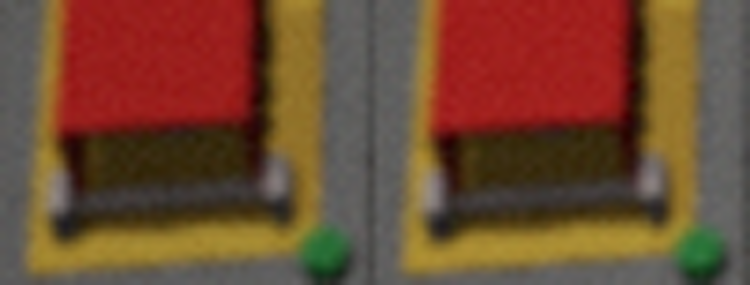

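```bash
python3 -c "
from workcell import r
print(r.job_done())"
```

```text
the job is handed in; nothing more can be done
None
```

The job is done and handed in at about 59 s of the 210 s, but I could not confirm by eye that the toggle is on.

- **Cover and brushes:** I slid the cover open to its stop, put the red, yellow, blue and green brushes in the bay, and slid it shut to its stop. It pressed back with about 18 N there. A picture showed all four brushes lying flat in the bay before I shut it. The last pictures show the cover fully shut, with the flask and soap jar apparently where they started; I did not measure those two. I never went near the pink look-alike.
- **Guard:** I then lifted it by its tab to about 1.57 rad, and it came down by itself afterwards. Its outline in the scene picture now matches the starting one within noise, so it is fully down.
- **Toggle:** I pushed it to the back with the shut fingers until they stalled at about 19 N, roughly where I worked out the on stop to be. The fingers went about 4 mm past that, assuming they are as thick as their pads are wide. The guard hides the toggle from both cameras. A picture with the guard half up showed no bat leaning forward, but from that angle it proves little.
- **Tool tilt:** The tool gradually tilted to about 8° through the run. I left it that way, and it caused no trouble.

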